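Push the filter tube home and lock it with the key

TASK

Take the plain straight steel tube from the wooden rack and push it, tapered end first, into the round push-fit port of the inclined metal block: past the grip of its seal and on until it bottoms fully home, firmly but without ramming it. Then put the T-handled key from the rack fully into the square socket of the lock cylinder beside the port and turn it clockwise to its stop. Leave tube and key standing in the block, and do not disturb the other things on the bench.

Things in the scene. Friction and masses are not known exactly. Their poses are not given: they have to be found in the camera images.
- tube: plain straight steel tube, diameter 20 mm, 160 mm long, 0.07 to 0.14 kg, round. Starts upright in one of the rack's two holes, foot 5 mm above the bench, top at 165 mm. Origin: centre of its foot (the end to insert); z runs along it from foot to top. The lowest 9 mm taper to diameter 13 mm at the foot. Thin dark rings mark it 10 and 60 mm below the top.
- key: T-handled steel key, 150 mm tall, 0.14 kg, upright in the rack's other hole, foot 5 mm above the bench, turned anyhow by up to 0.3 rad from the rack. Square shank 16 x 16 mm, sides along its x and y, tapering to 10 x 10 mm in the lowest 7 mm. Flat-sided crossbar on top, 60 mm along its x, 16 mm thick along y, from 130 to 150 mm above the foot. Origin: centre of its foot; z up the shank.
- rack: wooden block fixed on the bench, 75 mm (x) by 190 mm (y) by 45 mm tall, with two holes of diameter 25 mm, 40 mm deep, at y = -55 and +55 mm; which holds the tube and which the key varies. Origin: centre of its underside.
- head: aluminium block 66 x 150 mm, 75 mm thick, on a steel base (130 x 200 mm) fixed to the bench; it leans 25 degrees to its own -x, the robot's side; yaw varies. Origin: centre of its underside; z: axis of port and lock, pointing out (up and towards the robot); y: along the row. Push-fit port at y = +40 mm, brass lock cylinder (diameter 42 mm, 10 mm proud) at y = -40 mm.
- port_mouth (a point): centre of the open port's mouth, on the rim of a black collar (outside 37, inside 27 mm, 7 mm high) on the head's upper face; axes as head, port along -z. Then a 2 mm chamfer and a bore of 22 mm. Sprung jaws (the seal), out of sight, start to grip when the foot is 30 to 48 mm below the mouth, resisting the push by 4 to 15 N. The depth of jaws and seat varies unseen from start to start.
- seat (a joint): sprung seat in the open port, out of sight, 12 mm below the middle of the jaws: 0 = untouched, 0.006 to 0.008 = pressed down on its stop by the tube (m); spring 0.4 to 0.7 N. Then the tube is home, its foot 44 to 60 mm below the mouth (varies); there the resistance rises steeply. Once let go, the tube may spring back by up to 3 mm; the jaws hold it.
- lock_mouth (a point): centre of the mouth of the lock cylinder's square socket, 18 x 18 mm, 32 mm deep along -z, with a 1.5 mm chamfer. z as the head's; x and y lie along the socket's sides and turn with it. A dark mark on the brass face lies on its -x side.
- lock (a joint): turn of the lock cylinder, rad: 0 = its x, y along the head's x, y; grows clockwise (seen from above, looking into the socket) to the stop at 1.2. Starts between 0 and 0.2; stays where it is left; needs about 0.1 N m. The key has up to 0.13 rad of play in the socket each way.
- nut_jar: bystander, not to be disturbed: small glass jar with a lid, 51 mm wide, 65 mm tall; origin at the centre of its underside
- offcut: bystander, not to be disturbed: block of wood 45x110x35 mm; origin at the centre of its underside
- tape: bystander, not to be disturbed: roll of tape lying flat, 84 mm across, 24 mm tall; origin at the centre of its underside
- wrench: bystander, not to be disturbed: steel combination wrench lying flat, 173 mm long; origin at the centre of its underside
- tape_measure: bystander, not to be disturbed: tape measure, 34x70x62 mm; origin at the centre of its underside

How it is judged:
By the outcome, as a careful person would: the job done as asked, in the order asked, and still so for the second after the job is handed in, with the robot touching nothing.
It also fails if it takes over 67 s, if anything falls off the work surface, if the arm or the gripper's body presses on something with over 40 N, if the wrist force passes 120 N, or if a joint passes its speed limit or range.

ROBOT

A 6-joint arm with a two-finger parallel gripper is mounted at the origin on a cart in front of the work surface, level with it; the furniture and walls round the work are solid. World frame = base frame: x ahead of the robot, y to its left, z up, the work surface at z = 0. Lengths are in m, angles in rad, forces in N, time in s.
With the tool pointing down it reaches from about 0.3 to 0.775 m from the base axis. Payload 14.6 kg.
Tool frame: the origin (TCP) lies between the finger pads; the fingertips stand ctrl.tip_extent ahead of it and the grasp point (between the pads) lies 3 mm ahead of it (ctrl.tip_extent is the distance from the TCP to the fingertips, in m); z points along the fingers, y is the line along which they close (so a half turn about z gives the same grasp; the last joint's range is limited). The gripper opens to 94 mm and grips with 3 to 60 N. Pads are 16 mm wide; open, the fingers measure 119 mm over their backs; the gripper's body (75 mm by 177 mm) begins 78 mm behind the grasp point.
Start: joints at [1.125, 0.3, 1.521, -0, 1.321, -0.067], TCP at [0.203, 0.511, 0.227] pointing down, gripper open.
Joint ranges: [-3.03, 3.03], [-0.79, 2.21], [0.23, 2.52], [-1.04, 4.18], [0, 3.07], [-2.55, 2.55]. Speed limits (rad/s): [2.22, 2.22, 2.57, 3.14, 3.14, 3.14].

INTERFACE

Orientations are given as [roll, pitch, yaw] about the fixed x, y, z axes, in that order (R = Rz(yaw) Ry(pitch) Rx(roll)).
In Python, from station import ctrl gives the robot as it stands.
- The arm moves only by the shell command python3 shift.py [OPENING] [FORCE], which reads ROWS from standard input. ROWS is a JSON list of rows, 1 to 10 of them, each written [[dx, dy, dz], [rx, ry, rz]]: dx, dy, dz in m, then a rotation vector rx, ry, rz in rad; each row shifts and turns the commanded pose from where the row before left it, along the tool's axes as they then stand; what a row does not reach is not made up. A row lasts 1/10 s, in which the tool goes at most 0.05 m and 0.15 rad, less where a joint would pass 70% of its speed; a pose out of reach is approached as far as the arm can. OPENING is the finger opening in m, set as the command begins (- or left out keeps the last). The fingers move at their own pace and stop on an object; FORCE is the grip in N (left out, the last holds). Time passes only in rows, so rows that do not move let the fingers close. It prints the time, the measured TCP pose, the force, the opening and the grip force at its end. Input that does not fit is refused with a message, and nothing moves.
- ctrl.get_obs(): the state, without advancing time (a new reading comes with each control period).
- ctrl.camera(name): name is "side" or "top" or "wrist"; returns a dict with "pixels" (400x640x3 uint8, blue, green, red), "fx", "fy", "cx", "cy" (pixels), "extrinsics" (4x4, takes a point from camera to world coordinates). Camera axes: x right, y up, looking along -z (the intrinsics and any distortion apply to the point x, -y, -z); pixel columns grow to the right and rows downward; lengths in m; the calibration is good to about 2 mm. A picture is of the moment at which its call begins. There is no depth.
- ctrl.hand_in(): hands the job in; it is judged then, once.
The state is a dict: "time_s": time; "qpos": joint angles; "joint_vel": joint speeds; "tau": joint torques, N m; "ee_pos": TCP position; "eef_rot": TCP orientation; "force": force on the tool from outside, world axes, zero at the start; "moment": the same for the moment, N m; "grip_width": finger opening in m; "grip_force": force on a finger pad.
Only numpy, scipy, OpenCV 4.12 (cv2) and the standard library are available. Lean on these libraries where they do the work, as an engineer would, in place of code of your own. Each camera call takes 0.05 s, during which the arm holds its last target. There are 200 camera calls.

## Working session

There is one attempt and no reset: what is moved stays moved. The work goes in short steps, Python scripts to look and compute and a shell command to move; the robot and the scene stay as the last step left them, time stands still between calls to the robot, and variables do not carry over. Pictures are saved under pics/ and viewed, at most 10 in all, crops included, and the job is handed in when it is done.

```bash
ls; mkdir -p pics
python3 - <<'E'
from station import ctrl
import cv2,numpy as np
print(ctrl.tip_extent, ctrl.get_obs())
for n in ["side","top","wrist"]:
    c=ctrl.camera(n); cv2.imwrite(f"pics/{n}0.png",c["pixels"]); np.savez(f"pics/{n}0.npz",**{k:v for k,v in c.items() if k!="name"})
    print(n,c["fx"],c["fy"],c["cx"],c["cy"],np.round(c["extrinsics"],3).tolist(),[k for k in c])
E
```

```text
pics
shift.py
station.py
0.022 {'time_s': 0.0, 'qpos': array([ 1.12541210e+00,  3.00449045e-01,  1.52159829e+00,  2.02278992e-05,
        1.32070552e+00, -6.66213437e-02]), 'joint_vel': array([ 0.00147411, -0.00028546, -0.00043767, -0.0014544 , -0.00121218,
       -0.00063769]), 'tau': array([ 5.63646372e-04, -5.31828904e+01, -3.52712417e+01,  7.08940532e-02,
        2.45553948e-02, -1.16721890e-04]), 'ee_pos': array([0.20327722, 0.51079165, 0.22689114]), 'eef_rot': array([-3.14043633e+00, -9.67861000e-05,  2.76282470e+00]), 'force': array([0.2912646 , 0.7534708 , 0.48657899]), 'moment': array([-0.01762605,  0.02973477, -0.04260863]), 'grip_force': 0.0, 'grip_width': 0.09437823409270066}
side 418.80465504495504 418.80465504495504 322.36398203403263 200.5153351086984 [[0.932, 0.138, -0.335, 0.095], [-0.363, 0.348, -0.865, -1.045], [-0.003, 0.927, 0.374, 0.533], [0.0, 0.0, 0.0, 1.0]] ['pixels', 'fx', 'fy', 'cx', 'cy', 'extrinsics']
top 414.48380755765356 414.48380755765356 319.1684576796923 200.20397400375865 [[0.029, 0.991, -0.13, 0.355], [-1.0, 0.028, -0.007, -0.001], [-0.003, 0.13, 0.991, 1.3], [0.0, 0.0, 0.0, 1.0]] ['pixels', 'fx', 'fy', 'cx', 'cy', 'extrinsics']
wrist 337.94988081142844 337.94988081142844 318.1515595344747 198.61145001795276 [[0.37, -0.891, -0.263, 0.127], [0.929, 0.355, 0.105, 0.541], [-0.0, -0.284, 0.959, 0.385], [0.0, 0.0, 0.0, 1.0]] ['pixels', 'fx', 'fy', 'cx', 'cy', 'extrinsics']
```

View pics/side0.png

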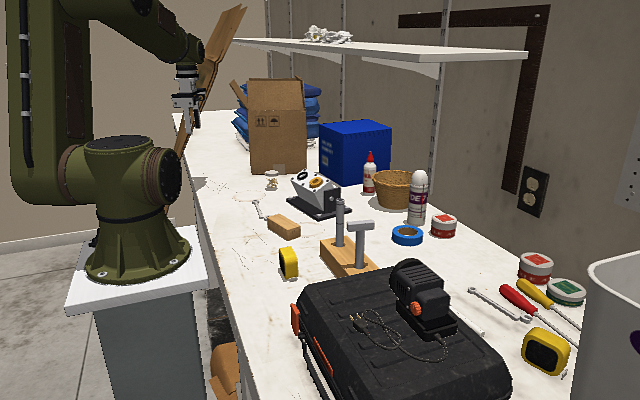

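View pics/top0.png

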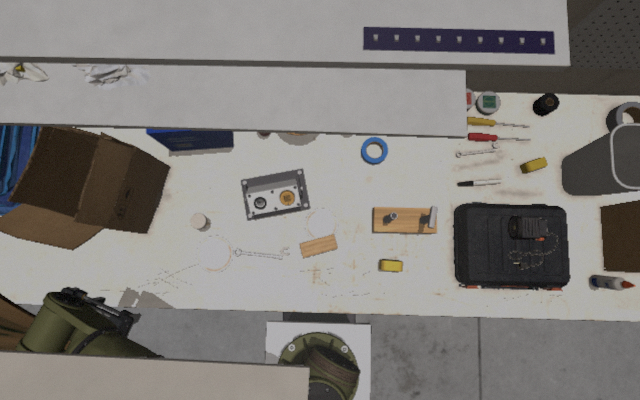

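The side view shows the tube at (340,222) and the key at (360,245) in the rack, with the head at (318,185). The top view shows the tube at (391,217), the key bar at (433,216), the port at (260,203) and the lock at (288,198). I'll zoom in on both views.

Run:
```python
import cv2,numpy as np
t=cv2.imread("pics/top0.png")[160:255,235:445]; s=cv2.imread("pics/side0.png")
t=cv2.resize(t,None,fx=3,fy=3,interpolation=2)
a=cv2.resize(s[165:225,280:355],None,fx=5,fy=5,interpolation=2); b=cv2.resize(s[190:285,310:385],None,fx=3.15,fy=3.15,interpolation=2)
o=np.zeros((600,660,3),np.uint8);o[:285,:630]=t;o[290:590,:375]=a;o[290:290+b.shape[0],390:390+b.shape[1]]=b
cv2.imwrite("pics/comp.png",o)
```

```text
(no output)
```

View pics/comp.png

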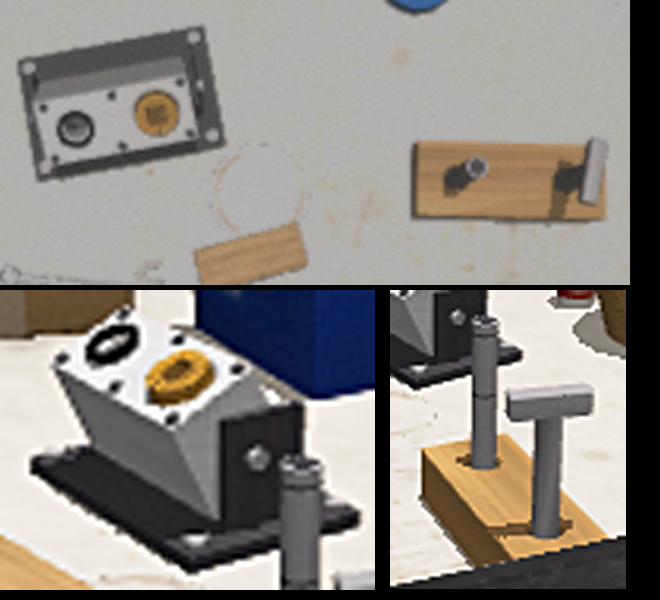

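The tube, key, port and lock are all clear in both crops. Full-image pixels are: tube top at top (394.7,215.7) and side (340.2,200.2); key bar at top (433.7,216.7) and side (360.8,222.4); port at top (260.3,202.3) and side (302.4,175.8); lock at top (287.3,197.7) and side (316.5,181). Next I'll triangulate these.

```bash
cat > h.py <<'E'
import numpy as np
from scipy.spatial.transform import Rotation as R
def ray(c,p):
    E=np.array(c["extrinsics"]); d=np.array([(p[0]-c["cx"])/c["fx"],-(p[1]-c["cy"])/c["fy"],-1.])
    d=E[:3,:3]@d; return E[:3,3],d/np.linalg.norm(d)
def tri(*obs):
    A=np.zeros((3,3));b=np.zeros(3);rs=[ray(c,p) for c,p in obs]
    for o,d in rs:
        M=np.eye(3)-np.outer(d,d);A+=M;b+=M@o
    x=np.linalg.solve(A,b); return x,[float(np.linalg.norm(np.cross(x-o,d))) for o,d in rs]
def onz(c,p,z):
    o,d=ray(c,p); return o+d*(z-o[2])/d[2]
def proj(c,X):
    E=np.array(c["extrinsics"]);q=E[:3,:3].T@(np.asarray(X)-E[:3,3]); return np.array([c["cx"]-c["fx"]*q[0]/q[2],c["cy"]+c["fy"]*q[1]/q[2]])
def load(n): return dict(np.load(f"pics/{n}.npz"))
def snap(n,f):
    from station import ctrl; import cv2
    c=ctrl.camera(n); cv2.imwrite(f"pics/{f}.png",c["pixels"]); np.savez(f"pics/{f}.npz",**c); return c
E
python3 - <<'E'
from h import *
t,s=load("top0"),load("side0")
for n,a,b in [("tube",(394.7,215.7),(340.2,200.2)),("key",(433.7,216.7),(360.8,222.4)),("port",(260.3,202.3),(302.4,175.8)),("lock",(287.3,197.7),(316.5,181))]:
    x,e=tri((t,a),(s,b));print(n,x.round(4),np.round(e,4))
for n,p,z in [("rack c",[(373.2,207.3),(373,232),(437,233),(436,210)],.045),("offcut",[(299,243),(336,235)],.035),("tape",[(375,152)],.024),("tm",[(391,266)],.06),("jar",[(200,221)],.06),("keybar ends",[(431,228),(435.5,206)],.15)]:
    for q in p: print(n,onz(t,q,z).round(3))
w=load("wrist0");E=w["extrinsics"]
from station import ctrl
o=ctrl.get_obs();T=R.from_euler("xyz",o["eef_rot"])
print("cam in tool",T.inv().apply(E[:3,3]-o["ee_pos"]).round(4),(T.as_matrix().T@E[:3,:3]).round(3))
E
```

```text
tube [ 0.4671 -0.202   0.1618] [0.0003 0.0003]
key [ 0.4681 -0.3119  0.1514] [0.0006 0.0006]
port [0.501  0.1794 0.0993] [0.0008 0.0008]
lock [0.5179 0.1    0.1049] [0.0013 0.0013]
rack c [ 0.503 -0.157  0.045]
rack c [ 0.428 -0.157  0.045]
rack c [ 0.43  -0.351  0.045]
rack c [ 0.5   -0.348  0.045]
offcut [0.388 0.065 0.035]
offcut [ 0.416 -0.046  0.035]
tape [ 0.681 -0.163  0.024]
tm [ 0.328 -0.21   0.06 ]
jar [0.445 0.363 0.06 ]
keybar ends [ 0.437 -0.305  0.15 ]
keybar ends [ 0.499 -0.318  0.15 ]
cam in tool [ 0.0825  0.     -0.1583] [[-0.001  0.959  0.284]
 [ 1.     0.001 -0.   ]
 [-0.     0.284 -0.959]]
```

```bash
cat >> h.py <<'E'
def to(p,yaw=None,Rm=None):
    from station import ctrl
    o=ctrl.get_obs();T=R.from_euler("xyz",o["eef_rot"])
    print("shift(tool)",T.inv().apply(np.array(p)-o["ee_pos"]).round(4),end=" ")
    if Rm is not None: print("rotvec",(T.inv()*R.from_matrix(Rm)).as_rotvec().round(4),"shift after rot",R.from_matrix(Rm).inv().apply(np.array(p)-o["ee_pos"]).round(4),end="")
    print(" q6",o["qpos"][5].round(3),"t",round(o["time_s"],2),"F",np.round(o["force"],1))
E
echo '[[[0, 0, -0.01], [0, 0, -0.126]], [[0, 0, -0.01], [0, 0, -0.126]], [[0, 0, 0], [0, 0, -0.126]], [[0, 0, 0], [0, 0, 0]]]' | python3 shift.py 0.06
python3 -c "
from h import *
to([.455,.20,.24])"
```

```text
time_s: 0.55
ee_pos: [0.2034, 0.511, 0.2474]
eef_rot: [-3.142, -0.0, -3.14]
force: [0.3, -0.1, -0.9]
grip_width: 0.0656
grip_force: 0.0
shift(tool) [-0.2512 -0.3113  0.0074]  q6 -0.447 t 0.55 F [ 0.3 -0.1 -0.9]
```

```bash
echo '[[[-0.028, -0.035, 0], [0, 0, 0]], [[-0.028, -0.035, 0], [0, 0, 0]], [[-0.028, -0.035, 0], [0, 0, 0]], [[-0.028, -0.035, 0], [0, 0, 0]], [[-0.028, -0.035, 0], [0, 0, 0]], [[-0.028, -0.035, 0], [0, 0, 0]], [[-0.028, -0.035, 0], [0, 0, 0]], [[-0.028, -0.035, 0], [0, 0, 0]], [[-0.028, -0.035, 0], [0, 0, 0]], [[0, 0, 0], [0, 0, 0]]]' | python3 shift.py
python3 -c "
from h import *
snap('wrist','w1');to([.46,.10,.24])"
echo '[[[0, -0.04, 0], [0, 0, 0]], [[0, -0.04, 0], [0, 0, 0]], [[0, -0.02, 0], [0, 0, 0]], [[0, 0, 0], [0, 0, 0]], [[0, 0, 0], [0, 0, 0]]]' | python3 shift.py
python3 - <<'E'
from h import *
import cv2
snap('wrist','w2')
t=load("top0")
o=np.hstack([cv2.imread("pics/w1.png")[:, 120:520],cv2.imread("pics/w2.png")[:,120:520]])
cv2.imwrite("pics/w12.png",o)
E
```

```text
time_s: 1.55
ee_pos: [0.4572, 0.1923, 0.2469]
eef_rot: [-3.141, -0.001, 3.132]
force: [0.2, 0.7, 0.7]
grip_width: 0.0597
grip_force: 0.0
shift(tool) [-0.0048 -0.094   0.0069]  q6 -1.234 t 1.6 F [-0.8  0.9 -0.8]
time_s: 2.1
ee_pos: [0.4548, 0.0966, 0.2474]
eef_rot: [3.141, -0.0, 3.139]
force: [-0.2, 0.5, 0.1]
grip_width: 0.0603
grip_force: 0.0
```

View pics/w12.png

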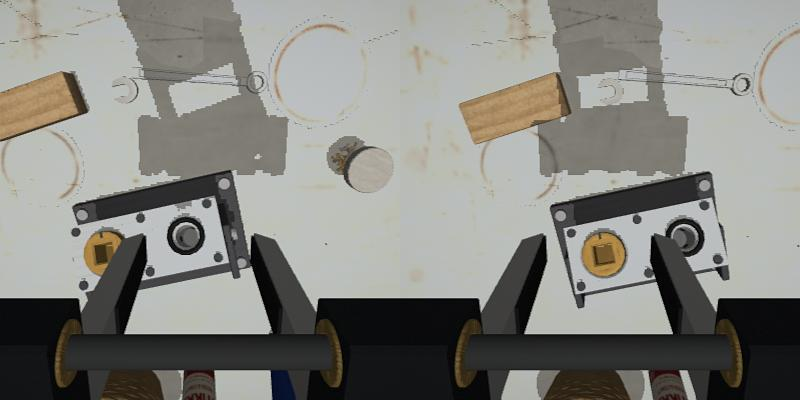

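Both wrist views show the six dark face screws, with the port ring whole in w1 at (305,236) and the brass lock whole in w2 at (324,253), plus its dark mark at (323,236). I'll triangulate the screws to get the face frame, then check it against the port and lock.

Run:
```python
from h import *
import cv2
c1,c2=load("w1"),load("w2")
g1=[(196,232),(261,218),(327,203),(203,286),(270,271),(338,258)]
g2=[(286,234),(355,218),(425,203),(300,286),(369,270),(438,255)]
def ref(c,g):
    im=cv2.cvtColor(c["pixels"],6).astype(float);x,y=g
    for _ in range(3):
        xi,yi=int(round(x)),int(round(y));r=7
        W=im[yi-r:yi+r+1,xi-r:xi+r+1];m=(W<130).astype(np.uint8)
        n,l,s,ce=cv2.connectedComponentsWithStats(m)
        k=min(range(1,n),key=lambda k:np.hypot(*(ce[k]-r))-0.02*s[k,4]);x,y=xi-r+ce[k][0],yi-r+ce[k][1]
    return x,y,s[k,4]
P=[]
for a,b in zip(g1,g2):
    p=ref(c1,a);q=ref(c2,b);x,e=tri((c1,p[:2]),(c2,q[:2]));P.append(x);print(np.round(p,1),np.round(q,1),x.round(4),round(e[0],4))
P=np.array(P)
c=P.mean(0);n=np.linalg.svd(P-c)[2][2];n*=np.sign(n[2]);print("c",c.round(4),"n",n.round(3),"tilt",np.degrees(np.arccos(n[2])),"yaw",np.arctan2(-n[1],-n[0]))
y=(P[2]-P[0]+P[5]-P[3]);y/=np.linalg.norm(y);print("y",y.round(3),"yaw",np.arctan2(-y[0],y[1]), "spans",np.linalg.norm(P[2]-P[0]),np.linalg.norm(P[3]-P[0]))
print("resid",((P-c)@n).round(4))
# ellipse on port collar in w1, lock in w2
def plane(cam,p,h):
    o,d=ray(cam,p);return o+d*(((c+h*n)-o)@n)/(d@n)
hsv=cv2.cvtColor(c2["pixels"],cv2.COLOR_BGR2HSV)
m=cv2.inRange(hsv,(12,100,60),(30,255,255));m[:200]=0;m[290:]=0
k=max(cv2.findContours(m,0,1)[0],key=cv2.contourArea);el=cv2.fitEllipse(cv2.convexHull(k));print("lock el",el)
lk=plane(c2,el[0],.010);print("lock",lk.round(4))
m=cv2.inRange(cv2.cvtColor(c1["pixels"],6),0,75);m[:212]=0;m[262:]=0;m[:,:280]=0;m[:,330:]=0
n_,l,s,_=cv2.connectedComponentsWithStats(m);kk=1+np.argmax(s[1:,4]);k=max(cv2.findContours((l==kk).astype(np.uint8),0,1)[0],key=cv2.contourArea)
el=cv2.fitEllipse(cv2.convexHull(k));print("port el",el)
pm=plane(c1,el[0],.0035);print("port(at mid collar)",pm.round(4),"mouth",(pm+.0035*n).round(4),"dist",np.linalg.norm(pm-lk))
print("expected port",(c+.04*y+.007*n).round(4),"lock",(c-.04*y+.01*n).round(4))
a=cv2.resize(c1["pixels"][195:275,265:345],(390,390),interpolation=2);b=cv2.resize(c2["pixels"][215:290,285:365],(390,390),interpolation=2)
cv2.imwrite("pics/z.png",np.hstack([a,b]))
```

```text
[195.4 231.8  68. ] [280.2 233.6 119. ] [0.517  0.0539 0.0527] 0.0006
[259.2 214.6 116. ] [356.5 218.9  64. ] [0.484  0.1342 0.0937] 0.0014
[326.1 202.9  69. ] [423.8 204.9  74. ] [0.4721 0.1998 0.0912] 0.0001
[203.2 284.5  77. ] [300.6 285.7  70. ] [0.5473 0.0792 0.1134] 0.0002
[265.9 270.  144. ] [372.9 271.2 175. ] [0.5199 0.1452 0.1358] 0.0001
[337.8 257.1  69. ] [437.3 258.8  79. ] [0.5194 0.2102 0.1128] 0.0
c [0.5099 0.1371 0.0999] n [-0.71  -0.295  0.64 ] tilt 50.21219313438933 yaw 0.39333788208927967
y [-0.252  0.959  0.131] yaw 0.25733213980244374 spans 0.1573348311895437 0.07236665668800664
resid [-0.0107  0.0153  0.0028 -0.0009  0.0135 -0.02  ]
lock el ((-41.147132873535156, 297.2445068359375), (90.0900650024414, 321.994384765625), 54.59402847290039)
lock [ 0.6287 -0.3902  0.0046]
port el ((305.4391174316406, 235.4616241455078), (37.18587112426758, 38.31734085083008), 4.884252548217773)
port(at mid collar) [0.4975 0.1798 0.1113] mouth [0.495  0.1788 0.1135] dist 0.594568624965145
expected port [0.4949 0.1734 0.1097] lock [0.5129 0.0958 0.1011]
```

View pics/z.png

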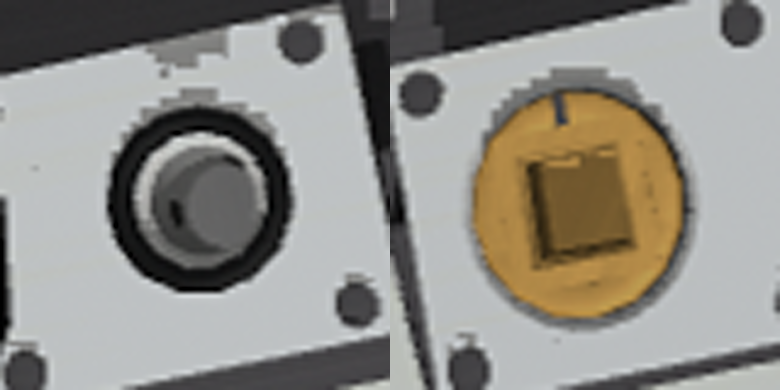

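The crops show the collar centred at w1 (306,236), the brass disc at w2 (323.9,254.6), the socket at (324.2,255.2) and the mark at (319.7,234.2). Some screw guesses latched onto the dark base, so I'll refine them with border-touching blobs excluded.

```bash
cat > head.py <<'E'
from h import *
import cv2
c1,c2=load("w1"),load("w2")
g1=[(196,232),(261,218),(326.7,203.4),(203,286),(270.1,271.3),(338.2,256.9)]
g2=[(291.4,233.1),(357,219.6),(425,205),(301,286.2),(369,271),(438,258)]
def ref(c,g):
    im=cv2.cvtColor(c["pixels"],6);x,y=map(lambda v:int(round(v)),g);best=None
    for r in (8,9,10):
        W=im[y-r:y+r+1,x-r:x+r+1]
        n,l,s,ce=cv2.connectedComponentsWithStats((W<120).astype(np.uint8))
        for k in range(1,n):
            if s[k,0]>0 and s[k,1]>0 and s[k,0]+s[k,2]<2*r+1 and s[k,1]+s[k,3]<2*r+1 and 40<s[k,4]<110: best=(x-r+ce[k][0],y-r+ce[k][1])
    return best
P=[];I=[]
uv=[(-1,-1),(-1,0),(-1,1),(1,-1),(1,0),(1,1)]
for i,(a,b) in enumerate(zip(g1,g2)):
    p,q=ref(c1,a),ref(c2,b)
    if p is None or q is None: print(i,p,q);continue
    x,e=tri((c1,p),(c2,q));P.append(x);I.append(i);print(i,np.round(p,1),np.round(q,1),x.round(4),round(e[0],4))
P=np.array(P);U=np.array([[uv[i][0],uv[i][1],1] for i in I])
S,*_=np.linalg.lstsq(U,P,rcond=None);ex,ey,c=S
print("spans",2*np.linalg.norm(ex),2*np.linalg.norm(ey),"resid",(U@S-P).round(4).tolist())
ey/=np.linalg.norm(ey);n=np.cross(ex,ey);n/=np.linalg.norm(n)
print("c",c.round(4),"n",n.round(3),"tilt",np.degrees(np.arccos(n[2])).round(2),"yaw n",np.arctan2(-n[1],-n[0]).round(3),"yaw y",np.arctan2(-ey[0],ey[1]).round(3),"ey",ey.round(3))
yaw=np.arctan2(-ey[0],ey[1]);t=np.radians(25)
nn=np.array([-np.sin(t)*np.cos(yaw),-np.sin(t)*np.sin(yaw),np.cos(t)]);yy=np.array([-np.sin(yaw),np.cos(yaw),0]);xx=np.cross(yy,nn)
def plane(cam,p,h):
    o,d=ray(cam,p);return o+d*(((c+h*nn)-o)@nn)/(d@nn)
print("port mouth",(plane(c1,(305.6,235.7),.0035)+.0035*nn).round(4),"exp",(c+.04*yy+.007*nn).round(4))
lk=plane(c2,(323.9,254.6),.01);print("lock",lk.round(4),"exp",(c-.04*yy+.01*nn).round(4))
mk=plane(c2,(319.7,234.2),.01)-lk; mk2=plane(c2,(319.7,234.2),.01)-(c-.04*yy+.01*nn)
for m in (mk,mk2): print("lock angle cw",np.arctan2(m@yy,-m@xx).round(3),np.linalg.norm(m).round(4))
np.savez("pics/head.npz",c=c,nn=nn,yy=yy,xx=xx)
E
python3 head.py
```

```text
0 [195.3 231.8] [290.7 232.7] [0.5008 0.0691 0.0913] 0.0
1 [260.  217.6] [356.4 219. ] [0.4867 0.1345 0.0906] 0.0
2 [326.2 202.9] [423.8 205. ] [0.4722 0.1998 0.0912] 0.0001
3 [203.1 284.9] [300.5 285.8] [0.5477 0.0791 0.1131] 0.0
4 (np.float64(269.55223880597015), np.float64(271.3134328358209)) None
5 [337.9 257.1] [437.4 258.9] [0.5193 0.2103 0.113 ] 0.0
spans 0.052844042473602935 0.13402709379087446 resid [[-0.0, -0.0001, -0.0002], [-0.0001, -0.0, 0.0004], [0.0001, 0.0001, -0.0002], [0.0001, 0.0001, -0.0], [-0.0001, -0.0001, 0.0]]
c [0.5101 0.1396 0.102 ] n [-0.407 -0.088  0.909] tilt 24.6 yaw n 0.212 yaw y 0.214 ey [-0.213  0.977 -0.001]
port mouth [0.4988 0.1794 0.1086] exp [0.4987 0.178  0.1084]
lock [0.5151 0.102  0.1116] exp [0.5144 0.0996 0.1111]
lock angle cw -0.006 0.0198
lock angle cw 0.11 0.0186
```

The face frame comes out well: tilt 24.6°, yaw 0.213, residuals under 0.4 mm. Next, two wrist views over the rack.

```bash
echo '[[[-0.005, -0.04, -0.002], [0, 0, 0]], [[-0.006, -0.043, -0.002], [0, 0, 0]], [[-0.006, -0.043, -0.002], [0, 0, 0]], [[-0.006, -0.043, -0.002], [0, 0, 0]], [[-0.006, -0.043, -0.002], [0, 0, 0]], [[-0.006, -0.043, -0.002], [0, 0, 0]], [[0, 0, 0], [0, 0, 0]], [[0, 0, 0], [0, 0, 0]]]' | python3 shift.py
python3 -c "
from h import *
snap('wrist','w3')"
echo '[[[0, -0.04, 0], [0, 0, 0]], [[0, -0.04, 0], [0, 0, 0]], [[0, -0.03, 0], [0, 0, 0]], [[0, 0, 0], [0, 0, 0]], [[0, 0, 0], [0, 0, 0]]]' | python3 shift.py
python3 - <<'E'
from h import *
import cv2
snap('wrist','w4')
cv2.imwrite("pics/w34.png",np.hstack([cv2.imread(f"pics/{k}.png")[:300,a:a+400] for k,a in (("w3",60),("w4",150))]))
E
```

```text
time_s: 2.95
ee_pos: [0.4902, -0.1585, 0.259]
eef_rot: [3.141, -0.001, 3.14]
force: [0.3, 0.3, 0.0]
grip_width: 0.0601
grip_force: 0.0
time_s: 3.5
ee_pos: [0.4902, -0.2678, 0.2593]
eef_rot: [3.141, -0.0, -3.142]
force: [-0.4, 1.7, 0.2]
grip_width: 0.06
grip_force: 0.0
```

View pics/w34.png

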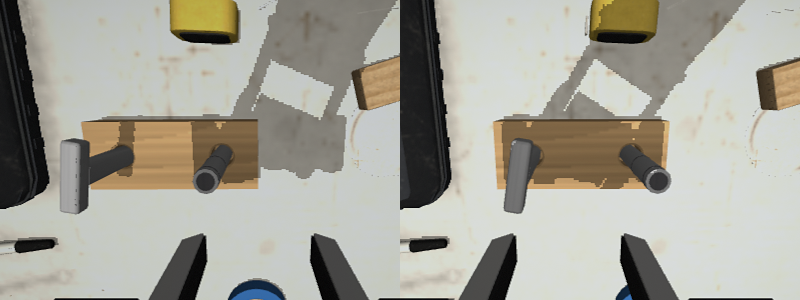

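In w3 the tube top ring is at (266,181) and the bar at (134,176); in w4 they are at (407,181) and (268,176). I'll refine these numerically.

Run:
```python
from h import *
import cv2
c3,c4=load("w3"),load("w4");pt=[]
for c,g in ((c3,(266,181)),(c4,(407,181))):
    im=cv2.resize(cv2.cvtColor(c["pixels"],6)[g[1]-25:g[1]+25,g[0]-25:g[0]+25],None,fx=6,fy=6,interpolation=2)
    h=cv2.HoughCircles(im,cv2.HOUGH_GRADIENT,1,300,param1=120,param2=15,minRadius=55,maxRadius=100)[0][0]
    pt.append((g[0]-25+(h[0]+.5)/6-.5,g[1]-25+(h[1]+.5)/6-.5));print(np.round(pt[-1],2),h[2]/6)
x,e=tri((c3,pt[0]),(c4,pt[1]));print("tube top",x.round(4),np.round(e,4))
for c,p in zip((c3,c4),pt): print(" on z=.165",onz(c,p,.165).round(4))
B=[]
for c,(u,v) in ((c3,(134,176)),(c4,(268,176))):
    g=cv2.cvtColor(c["pixels"],cv2.COLOR_BGR2HSV)[v-50:v+50,u-35:u+35]
    m=cv2.inRange(g,(0,0,130),(180,35,178));n,l,s,ce=cv2.connectedComponentsWithStats(m)
    k=l[50,35] or 1+np.argmax(s[1:,4]);r=cv2.minAreaRect(np.argwhere(l==k)[:,::-1].astype(np.float32));print("bar",np.array(r[0])+(u-35,v-50),r[1:],s[k,4])
    b=cv2.boxPoints(r)+(u-35,v-50);B.append((np.array(r[0])+(u-35,v-50),b))
x,e=tri((c3,B[0][0]),(c4,B[1][0]));print("bar centre",x.round(4),np.round(e,4))
for c,(m,b) in zip((c3,c4),B):
    w=np.array([onz(c,q,.155) for q in b]);d=[w[1]-w[0],w[2]-w[1]];L=max(d,key=np.linalg.norm)
    print("cen",onz(c,m,.155).round(4),[np.linalg.norm(q).round(4) for q in d],"yaw",(np.arctan2(L[1],L[0])+np.pi/2)%np.pi-np.pi/2)
to([.467,-.202,.125])
```

```text
Traceback (most recent call last):
TypeError: 'NoneType' object is not subscriptable
```

```bash
cat > tk.py <<'E'
from h import *
import cv2
c3,c4=load("w3"),load("w4");pt=[]
for c,g in ((c3,(266,181)),(c4,(407,181))):
    im=cv2.resize(cv2.cvtColor(c["pixels"],6)[g[1]-25:g[1]+25,g[0]-25:g[0]+25],None,fx=6,fy=6,interpolation=2)
    h=cv2.HoughCircles(im,cv2.HOUGH_GRADIENT_ALT,1.5,300,param1=80,param2=0.3,minRadius=55,maxRadius=100)
    if h is None: h=cv2.HoughCircles(im,cv2.HOUGH_GRADIENT,2,300,param1=50,param2=8,minRadius=60,maxRadius=95)
    h=h.reshape(-1,h.shape[-1])[0]
    pt.append((g[0]-25+(h[0]+.5)/6-.5,g[1]-25+(h[1]+.5)/6-.5));print(np.round(pt[-1],2),h[2]/6)
x,e=tri((c3,pt[0]),(c4,pt[1]));print("tube top",x.round(4),np.round(e,4))
for c,p in zip((c3,c4),pt): print(" on z=.165",onz(c,p,.165).round(4))
B=[]
for c,(u,v) in ((c3,(134,176)),(c4,(268,176))):
    g=cv2.cvtColor(c["pixels"],cv2.COLOR_BGR2HSV)[v-50:v+50,u-35:u+35]
    print(g[50,35])
    m=cv2.inRange(g,(0,0,130),(180,35,178));n,l,s,ce=cv2.connectedComponentsWithStats(m)
    k=l[50,35] or 1+np.argmax(s[1:,4]);r=cv2.minAreaRect(np.argwhere(l==k)[:,::-1].astype(np.float32));print("bar",np.array(r[0])+(u-35,v-50),r[1:],s[k,4])
    b=cv2.boxPoints(r)+(u-35,v-50);B.append((np.array(r[0])+(u-35,v-50),b))
x,e=tri((c3,B[0][0]),(c4,B[1][0]));print("bar centre",x.round(4),np.round(e,4))
for c,(m,b) in zip((c3,c4),B):
    w=np.array([onz(c,q,.155) for q in b]);d=[w[1]-w[0],w[2]-w[1]];L=max(d,key=np.linalg.norm)
    print("cen",onz(c,m,.155).round(4),[np.linalg.norm(q).round(4) for q in d],"yaw",(np.arctan2(L[1],L[0])+np.pi/2)%np.pi-np.pi/2)
to([.467,-.202,.125])
E
python3 tk.py
```

```text
[265.08 181.08] 12.730075
[406.83 179.08] 13.806541
tube top [ 0.4679 -0.1994  0.1635] [0.0006 0.0006]
 on z=.165 [ 0.4682 -0.1991  0.165 ]
 on z=.165 [ 0.4669 -0.1998  0.165 ]
[  0   2 167]
bar [122.18540192 169.68767166] ((90.64118957519531, 35.51675033569336), 85.15599822998047) 1940
[  0   4 116]
bar [263.25000381 142.25000191] ((2.1213202476501465, 4.242640495300293), 45.0) 11
bar centre [ 0.4482 -0.3063  0.1687] [0.0101 0.0101]
cen [ 0.4611 -0.313   0.155 ] [np.float64(0.0273), np.float64(0.0726)] yaw -0.06796479842214498
cen [ 0.44   -0.3102  0.155 ] [np.float64(0.0033), np.float64(0.0016)] yaw -0.8121706920845333
shift(tool) [0.0232 0.0655 0.1345]  q6 -2.137 t 3.55 F [ 0.1 -0.2 -0.5]
```

```bash
echo '[[[0.0115, 0.034, 0], [0, 0, 0]], [[0.0112, 0.034, 0], [0, 0, 0]], [[0, 0, 0.03], [0, 0, 0]], [[0, 0, 0.03], [0, 0, 0]], [[0, 0, 0.03], [0, 0, 0]], [[0, 0, 0.03], [0, 0, 0]], [[0, 0, 0.011], [0, 0, 0]], [[0, 0, 0], [0, 0, 0]]]' | python3 shift.py
python3 -c "
from h import *
to([.4677,-.1995,.128])"
echo '[[[0, 0, 0], [0, 0, 0]], [[0, 0, 0], [0, 0, 0]], [[0, 0, 0], [0, 0, 0]], [[0, 0, 0], [0, 0, 0]], [[0, 0, 0], [0, 0, 0]]]' | python3 shift.py 0.01 40
```

```text
time_s: 4.35
ee_pos: [0.4669, -0.2, 0.1279]
eef_rot: [3.141, -0.002, -3.141]
force: [0.2, -0.2, 0.2]
grip_width: 0.0597
grip_force: 0.0
shift(tool) [-0.0008  0.0005 -0.0001]  q6 -2.048 t 4.35 F [ 0.2 -0.2  0.2]
time_s: 4.85
ee_pos: [0.4672, -0.2013, 0.1288]
eef_rot: [-3.141, 0.0, 3.141]
force: [-0.5, 0.1, 0.2]
grip_width: 0.0233
grip_force: 0.1
```

```bash
echo '[[[0, 0, 0], [0, 0, 0]], [[0, 0, 0], [0, 0, 0]], [[0, 0, -0.02], [0, 0, 0]], [[0, 0, -0.03], [0, 0, 0]], [[0, 0, -0.035], [0, 0, 0]], [[0, 0, -0.035], [0, 0, 0]], [[0, 0, -0.03], [0, 0, 0]], [[0, 0, 0], [0, 0, 0]]]' | python3 shift.py
python3 - <<'E'
from h import *
import cv2
h=np.load("pics/head.npz");nn,yy,xx=h["nn"],h["yy"],h["xx"]
# tool z=-nn, tool y=yy, tool x = y x z
Rm=np.stack([np.cross(yy,-nn),yy,-nn],1)
port=np.array([.4988,.1798,.1086]); L=.125  # TCP to foot approx
for d in (.06,.03): 
    p=port+nn*(L+d); print(d,p.round(4)); to(p,Rm=Rm)
E
```

```text
time_s: 5.65
ee_pos: [0.468, -0.2017, 0.2823]
eef_rot: [-3.139, 0.005, 3.141]
force: [0.5, -0.0, -1.2]
grip_width: 0.0188
grip_force: 40.0
0.06 [0.4224 0.1632 0.2763]
shift(tool) [0.0459 0.3648 0.0047] rotvec [-0.0504 -0.4295 -0.211 ] shift after rot [-0.0274  0.3662  0.0194] q6 -2.049 t 5.65 F [ 0.5 -0.  -1.2]
0.03 [0.4348 0.1659 0.2491]
shift(tool) [0.0337 0.3676 0.0319] rotvec [-0.0504 -0.4295 -0.211 ] shift after rot [-0.0274  0.3662  0.0494] q6 -2.049 t 5.65 F [ 0.5 -0.  -1.2]
```

```bash
echo '[[[0.006, 0.04, 0], [0, 0, 0]], [[0.006, 0.046, 0], [0, 0, 0]], [[0.006, 0.046, 0], [0, 0, 0]], [[0.006, 0.046, 0], [0, 0, 0]], [[0.006, 0.046, 0], [0, 0, 0]], [[0.006, 0.046, 0], [0, 0, 0]], [[0.006, 0.046, 0], [0, 0, 0]], [[0.004, 0.046, 0], [0, 0, 0]], [[0, 0, 0], [0, 0, 0]]]' | python3 shift.py
echo '[[[0, 0, 0], [-0.0126, -0.1074, -0.0528]], [[0, 0, 0], [-0.0126, -0.1074, -0.0528]], [[0, 0, 0], [-0.0126, -0.1074, -0.0528]], [[0, 0, 0], [-0.0126, -0.1074, -0.0528]], [[0, 0, 0], [0, 0, 0]], [[0, 0, 0], [0, 0, 0]], [[0, 0, 0], [0, 0, 0]]]' | python3 shift.py
cat > port.py <<'E'
from h import *
h=np.load("pics/head.npz");nn,yy,xx=h["nn"],h["yy"],h["xx"]
Rm=np.stack([np.cross(yy,-nn),yy,-nn],1)
port=np.array([.4988,.1798,.1086])
to(port+nn*(.125+.03),Rm=Rm)
E
python3 port.py
python3 - <<'E'
from h import *
import cv2
c=snap('wrist','w5');s=snap('side','s5');
E=np.load("pics/head.npz")
pt=np.array([.4988,.1798,.1086])
print("port in wrist",proj(c,pt),"side",proj(s,pt))
a=c["pixels"][:400,170:470]; b=cv2.resize(s["pixels"][110:210,260:360],(400,400),interpolation=2)
cv2.imwrite("pics/v5.png",np.hstack([a,b]))
E
```

```text
time_s: 6.55
ee_pos: [0.4202, 0.1647, 0.2773]
eef_rot: [3.141, -0.002, -3.137]
force: [-0.1, -0.5, -1.8]
grip_width: 0.0186
grip_force: 40.0
time_s: 7.25
ee_pos: [0.4218, 0.1607, 0.2783]
eef_rot: [3.137, 0.429, -2.93]
force: [1.2, -0.1, -1.1]
grip_width: 0.0186
grip_force: 40.0
shift(tool) [-0.0004  0.0022  0.0324] rotvec [ 0.0032 -0.0069 -0.003 ] shift after rot [-0.0001  0.0023  0.0324] q6 -1.465 t 7.25 F [ 1.2 -0.1 -1.1]
port in wrist [320.03492435 181.51955777] side [301.89677895 173.07822924]
```

View pics/v5.png

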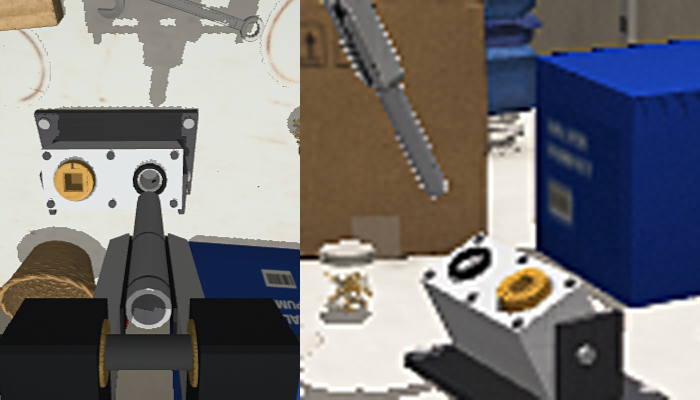

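The wrist view shows the collar at (320,181), exactly where the measured port projects, and the tube pointing at it. The side view shows the tube tip at about (294,157), aligned with the port axis. I'll correct y by 2.3 mm and approach.

```bash
echo '[[[0, 0.0023, 0.015], [0.002, -0.005, -0.002]], [[0, 0, 0.02], [0, 0, 0]], [[0, 0, 0.015], [0, 0, 0]], [[0, 0, 0.005], [0, 0, 0]], [[0, 0, 0], [0, 0, 0]], [[0, 0, 0], [0, 0, 0]]]' | python3 shift.py
python3 port.py
python3 - <<'E'
from h import *
import cv2
from station import ctrl
c=snap('wrist','w6');s=snap('side','s6');t=snap('top','t6')
o=ctrl.get_obs();T=R.from_euler("xyz",o["eef_rot"])
for n,k in (("wrist",c),("side",s),("top",t)):
    print(n,[proj(k,o["ee_pos"]+T.apply([0,0,z])).round(1).tolist() for z in (.03,.1,.1235)],"port",proj(k,[.4988,.1798,.1086]).round(1))
a=cv2.resize(c["pixels"][150:250,270:370],(400,400),interpolation=2); b=cv2.resize(s["pixels"][110:210,260:360],(400,400),interpolation=2)
cv2.imwrite("pics/v6.png",np.hstack([a,b]))
E
```

```text
time_s: 7.95
ee_pos: [0.4437, 0.1681, 0.2291]
eef_rot: [3.14, 0.437, -2.927]
force: [0.1, -0.9, -1.3]
grip_width: 0.0188
grip_force: 40.0
shift(tool) [-0.0001 -0.0003 -0.022 ] rotvec [0.0016 0.0006 0.0003] shift after rot [-0.0001 -0.0003 -0.022 ] q6 -1.454 t 7.95 F [ 0.1 -0.9 -1.3]
wrist [[318.7, 240.8], [318.5, 205.6], [318.5, 197.4]] port [317.8 194.2]
side [[289.1, 146.8], [297.8, 164.8], [300.7, 170.6]] port [301.9 173.1]
top [[257.0, 214.6], [258.6, 206.4], [259.1, 203.9]] port [259.6 202.9]
```

View pics/v6.png

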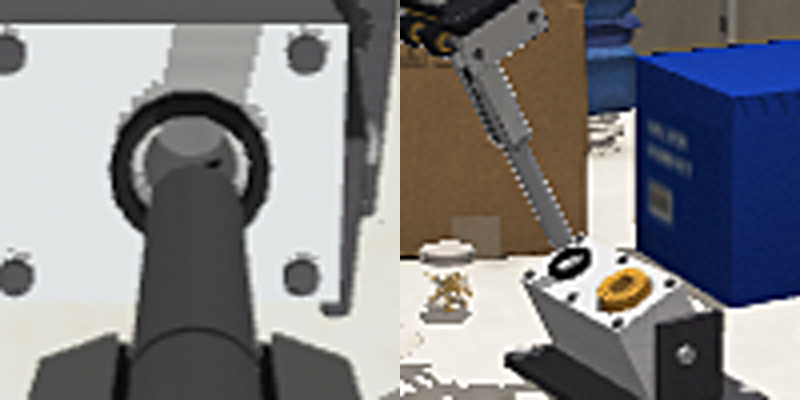

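The wrist crop shows the ring centred at about (317.5,192) and the tube axis at column 318.7, so the tube sits about 0.8 mm too far +y. The side view shows the tip just above the ring. I'll nudge it over and enter gently.

```bash
echo '[[[0.0005, -0.0007, 0.005], [0, 0, 0]], [[0, 0, 0.005], [0, 0, 0]], [[0, 0, 0.004], [0, 0, 0]], [[0, 0, 0.004], [0, 0, 0]], [[0, 0, 0], [0, 0, 0]], [[0, 0, 0], [0, 0, 0]]]' | python3 shift.py
cat > f.py <<'E'
from h import *
from station import ctrl
h=np.load("pics/head.npz");nn,yy=h["nn"],h["yy"];o=ctrl.get_obs()
T=R.from_euler("xyz",o["eef_rot"]);
print("F tool",T.inv().apply(o["force"]).round(1),"M",T.inv().apply(o["moment"]).round(2),"foot depth",((np.array([.4988,.1798,.1086])-o["ee_pos"])@-nn+.1235).round(4) )
E
python3 f.py; python3 port.py
```

```text
time_s: 8.7
ee_pos: [0.4507, 0.169, 0.212]
eef_rot: [3.14, 0.436, -2.926]
force: [-1.0, -0.3, -0.5]
grip_width: 0.0187
grip_force: 40.0
F tool [ 1.1 -0.1 -0. ] M [-0.02  0.26  0.07] foot depth 0.238
shift(tool) [-0.001   0.0004 -0.0405] rotvec [0.0016 0.0001 0.0006] shift after rot [-0.001   0.0003 -0.0405] q6 -1.456 t 8.7 F [-1.  -0.3 -0.5]
```

```bash
sed -i 's/((np.array.*)@-nn+.1235)/(.1235-(o["ee_pos"]-np.array([.4988,.1798,.1086]))@nn)/' f.py
echo '[[[0, 0, 0.004], [0, 0, 0]], [[0, 0, 0.004], [0, 0, 0]], [[0, 0, 0.004], [0, 0, 0]], [[0, 0, 0], [0, 0, 0]]]' | python3 shift.py; python3 f.py
```

```text
time_s: 9.1
ee_pos: [0.4556, 0.1701, 0.2005]
eef_rot: [3.14, 0.436, -2.927]
force: [0.4, 0.1, -0.5]
grip_width: 0.0184
grip_force: 40.0
F tool [-0.2 -0.   0.6] M [-0.06  0.26 -0.06] foot depth 0.0215
```

```bash
python3 port.py
```

```text
shift(tool) [-0.0012  0.0004 -0.053 ] rotvec [ 0.0016 -0.0006  0.0005] shift after rot [-0.0013  0.0003 -0.053 ] q6 -1.455 t 9.1 F [ 0.4  0.1 -0.5]
```

```bash
for i in 1; do echo '[[[0, 0, 0.004], [0, 0, 0]], [[0, 0, 0.004], [0, 0, 0]], [[0, 0, 0], [0, 0, 0]]]' | python3 shift.py; python3 f.py; done; echo '[[[0, 0, 0.002], [0, 0, 0]], [[0, 0, 0.002], [0, 0, 0]], [[0, 0, 0.001], [0, 0, 0]]]' | python3 shift.py; python3 f.py;  echo '[[[0, 0, 0.002], [0, 0, 0]], [[0, 0, 0.002], [0, 0, 0]]]' | python3 shift.py; python3 f.py
```

```text
time_s: 9.4
ee_pos: [0.4589, 0.1708, 0.1934]
eef_rot: [3.14, 0.436, -2.927]
force: [0.9, -0.2, -1.5]
grip_width: 0.0187
grip_force: 40.0
F tool [-0.1 -0.4  1.8] M [-0.04  0.26 -0.01] foot depth 0.0294
time_s: 9.7
ee_pos: [0.4611, 0.1713, 0.1892]
eef_rot: [3.14, 0.437, -2.927]
force: [0.2, 0.1, -1.3]
grip_width: 0.0185
grip_force: 40.0
F tool [0.4 0.  1.3] M [-0.04  0.31  0.02] foot depth 0.0341
time_s: 9.9
ee_pos: [0.4627, 0.1717, 0.1857]
eef_rot: [3.14, 0.437, -2.927]
force: [-0.0, -0.4, -0.9]
grip_width: 0.0189
grip_force: 40.0
F tool [ 0.5 -0.4  0.8] M [-0.03  0.26 -0.01] foot depth 0.038
```

```bash
M='python3 f.py'; echo '[[[0, 0, 0.002], [0, 0, 0]], [[0, 0, 0.001], [0, 0, 0]]]' | python3 shift.py|grep -v eef; $M; echo '[[[0, 0, 0.002], [0, 0, 0]], [[0, 0, 0.001], [0, 0, 0]]]' | python3 shift.py|grep force; $M;  echo '[[[0, 0, 0.002], [0, 0, 0]], [[0, 0, 0.001], [0, 0, 0]]]' | python3 shift.py|grep force; $M
```

```text
time_s: 10.1
ee_pos: [0.4639, 0.1719, 0.1828]
force: [-0.6, 0.2, -1.6]
grip_width: 0.0184
grip_force: 40.0
F tool [1.2 0.3 1.2] M [-0.01  0.34  0.03] foot depth 0.0411
force: [-0.6, -0.3, -0.8]
grip_force: 40.0
F tool [ 0.9 -0.2  0.4] M [-0.07  0.21  0.  ] foot depth 0.0441
force: [-0.9, -0.4, -0.5]
grip_force: 40.0
F tool [ 1.1 -0.2  0. ] M [-0.01  0.37  0.05] foot depth 0.0471
```

```bash
M='python3 f.py'; for k in 1; do echo '[[[0, 0, 0.002], [0, 0, 0]], [[0, 0, 0], [0, 0, 0]]]' | python3 shift.py|grep force:; $M; echo '[[[0, 0, 0.002], [0, 0, 0]], [[0, 0, 0], [0, 0, 0]]]' | python3 shift.py|grep force:; $M;  echo '[[[0, 0, 0.002], [0, 0, 0]], [[0, 0, 0], [0, 0, 0]]]' | python3 shift.py|grep force:; $M; done
```

```text
force: [-0.2, -1.2, -1.8]
grip_force: 40.0
F tool [ 1.2 -1.1  1.4] M [ 0.28  0.58 -0.03] foot depth 0.0492
force: [-1.9, -1.8, 0.8]
grip_force: 40.0
F tool [ 1.7 -1.4 -1.7] M [ 0.5   0.82 -0.03] foot depth 0.051
force: [2.3, -0.2, -4.7]
grip_force: 40.0
F tool [-0.  -0.7  5.2] M [0.14 0.17 0.01] foot depth 0.0532
```

```bash
M='python3 f.py'; echo '[[[0, 0, 0], [0, 0, 0]]]' | python3 shift.py|grep force:; $M; echo '[[[0, 0, 0.0015], [0, 0, 0]], [[0, 0, 0], [0, 0, 0]]]' | python3 shift.py|grep force:; $M; echo '[[[0, 0, 0.0015], [0, 0, 0]], [[0, 0, 0], [0, 0, 0]]]' | python3 shift.py|grep force:; $M
```

```text
force: [4.6, 1.3, -6.5]
grip_force: 40.0
F tool [-1.6  0.3  7.9] M [0.18 0.22 0.01] foot depth 0.0532
force: [2.1, -0.7, -5.2]
grip_force: 40.0
F tool [ 0.5 -1.1  5.5] M [0.15 0.25 0.04] foot depth 0.0545
force: [2.5, -0.9, -5.1]
grip_force: 40.0
F tool [ 0.1 -1.4  5.5] M [0.2  0.25 0.06] foot depth 0.0561
```

```bash
M='python3 f.py'; for k in 1; do echo '[[[0, 0, 0.0015], [0, 0, 0]], [[0, 0, 0], [0, 0, 0]]]' | python3 shift.py|grep force:; $M; echo '[[[0, 0, 0.0015], [0, 0, 0]], [[0, 0, 0], [0, 0, 0]]]' | python3 shift.py|grep force:; $M; echo '[[[0, 0, 0.001], [0, 0, 0]], [[0, 0, 0], [0, 0, 0]]]' | python3 shift.py|grep force:; $M; echo '[[[0, 0, 0.001], [0, 0, 0]], [[0, 0, 0], [0, 0, 0]]]' | python3 shift.py|grep force:; $M; done
```

```text
force: [3.4, 0.3, -5.2]
grip_force: 40.0
F tool [-0.9 -0.5  6.2] M [0.17 0.12 0.07] foot depth 0.0576
force: [1.4, -1.2, -2.7]
grip_force: 40.0
F tool [ 0.1 -1.5  2.9] M [0.22 0.28 0.02] foot depth 0.0591
force: [0.5, -0.1, -3.0]
grip_force: 40.0
F tool [ 0.8 -0.2  2.9] M [0.16 0.35 0.  ] foot depth 0.06
force: [-1.3, -1.0, 1.2]
grip_force: 40.0
F tool [ 0.8 -0.7 -1.7] M [0.22 0.63 0.02] foot depth 0.0609
```

```bash
M='python3 f.py'; for k in 1; do echo '[[[0, 0, 0.001], [0, 0, 0]], [[0, 0, 0], [0, 0, 0]]]' | python3 shift.py|grep force:; $M; echo '[[[0, 0, 0.001], [0, 0, 0]], [[0, 0, 0], [0, 0, 0]]]' | python3 shift.py|grep force:; $M; done
```

```text
force: [-7.5, -2.2, 8.3]
grip_force: 40.0
F tool [  3.5  -0.5 -10.9] M [ 0.27  1.1  -0.  ] foot depth 0.0615
force: [-11.8, -3.9, 15.5]
grip_force: 40.0
F tool [  4.6  -1.3 -19.3] M [0.33 1.54 0.03] foot depth 0.0621
```

Run:
```python
from h import *
import cv2
from station import ctrl
c=snap('wrist','w7');s=snap('side','s7')
o=ctrl.get_obs();T=R.from_euler("xyz",o["eef_rot"])
a=cv2.resize(c["pixels"][150:350,220:420],(400,400),interpolation=2); b=cv2.resize(s["pixels"][110:210,260:360],(400,400),interpolation=2)
print([proj(c,o["ee_pos"]+T.apply([0,0,-k])).round(1).tolist() for k in (.03,.0365,.04)])
cv2.imwrite("pics/v7.png",np.hstack([a,b]))
```

```text
[[318.8, 296.6], [318.8, 305.4], [318.9, 310.5]]
```

View pics/v7.png

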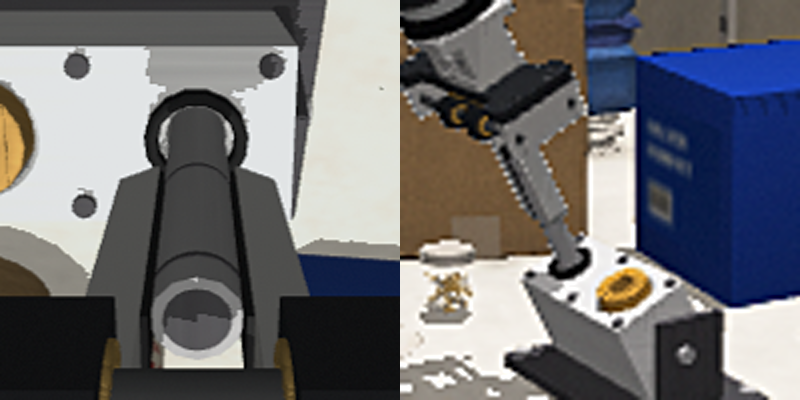

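The tube stands in the collar. Its top ring at (318.5,306) shows no slip in the grip, and resistance is rising steeply at about 19 N. One more slight press, then release.

```bash
echo '[[[0, 0, 0.001], [0, 0, 0]], [[0, 0, 0], [0, 0, 0]], [[0, 0, 0], [0, 0, 0]]]' | python3 shift.py|grep force:; python3 f.py
```

```text
force: [-16.5, -4.5, 23.1]
grip_force: 40.0
F tool [  5.7  -0.8 -28.2] M [ 0.38  1.7  -0.01] foot depth 0.0627
```

```bash
echo '[[[0, 0, 0], [0, 0, 0]], [[0, 0, 0], [0, 0, 0]], [[0, 0, 0], [0, 0, 0]], [[0, 0, 0], [0, 0, 0]], [[0, 0, -0.005], [0, 0, 0]], [[0, 0, -0.02], [0, 0, 0]], [[0, 0, -0.03], [0, 0, 0]], [[0, 0, -0.03], [0, 0, 0]], [[0, 0, -0.01], [0, 0, 0]], [[0, 0, 0], [0, 0, 0]]]' | python3 shift.py 0.05 40
python3 - <<'E'
from h import *
to([.50,-.312,.26],Rm=R.from_euler("xyz",[np.pi,0,np.pi]).as_matrix())
c=snap('wrist','w8')
from station import ctrl
# key rack bar analysis from old views
import cv2
a=[cv2.resize(load(k)["pixels"][v-50:v+50,u-50:u+50],(390,390),interpolation=2) for k,u,v in (("w3",134,176),("w4",268,176))]
cv2.imwrite("pics/k.png",np.hstack([*a]))
b=cv2.resize(c["pixels"][100:300,200:440],(480,400),interpolation=2)
cv2.imwrite("pics/w8c.png",b)
E
```

```text
time_s: 14.2
ee_pos: [0.4344, 0.1654, 0.2495]
eef_rot: [3.14, 0.439, -2.927]
force: [0.4, 0.8, -0.6]
grip_width: 0.0499
grip_force: 0.0
shift(tool) [ 0.0297 -0.4804 -0.0264] rotvec [0.0489 0.4375 0.2119] shift after rot [-0.0656 -0.4774 -0.0105] q6 -1.457 t 14.2 F [ 0.4  0.8 -0.6]
```

View pics/w8c.png

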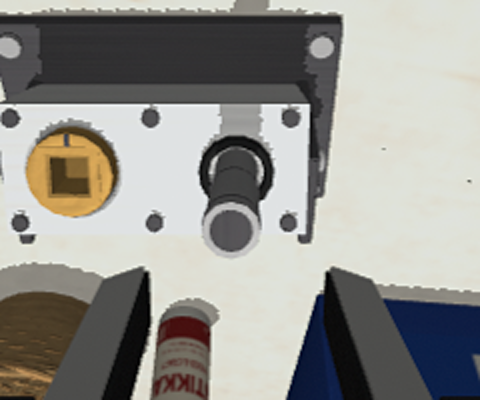

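The tube stands home in the port; the brass lock is centred near w8 (235.5,186), its socket at (235.3,188.3) and its mark at (233,170). That was my tenth picture, so from here I'll work numerically: lock and key from masks.

```bash
cat > lock.py <<'E'
from h import *
import cv2
h=np.load("pics/head.npz");nn,yy,xx=h["nn"],h["yy"],h["xx"]
def brass(c,u,v,r=32):
    g=c["pixels"][v-r:v+r,u-r:u+r];hs=cv2.cvtColor(g,cv2.COLOR_BGR2HSV)
    m=cv2.inRange(hs,(10,90,30),(32,255,255));n,l,s,ce=cv2.connectedComponentsWithStats(m);k=1+np.argmax(s[1:,4])
    ct=max(cv2.findContours((l==k).astype(np.uint8),0,1)[0],key=cv2.contourArea);el=cv2.fitEllipse(cv2.convexHull(ct))
    bright=cv2.inRange(hs,(10,90,165),(32,255,255)) # lit face; hole = socket (darker)
    E=np.zeros_like(m);cv2.ellipse(E,((el[0][0],el[0][1]),(el[1][0]*.8,el[1][1]*.8),el[2]),255,-1)
    hole=E&~bright;n,l,s,ce=cv2.connectedComponentsWithStats(hole);k=1+np.argmax(s[1:,4])
    rc=cv2.minAreaRect(np.argwhere(l==k)[:,::-1].astype(np.float32))
    E2=np.zeros_like(m);cv2.ellipse(E2,((el[0][0],el[0][1]),(el[1][0]*.95,el[1][1]*.95),el[2]),255,-1)
    dk=E2&(cv2.cvtColor(g,6)<95).astype(np.uint8)*255&~cv2.dilate((l==k).astype(np.uint8)*255,np.ones((3,3)))
    n2,l2,s2,c2_=cv2.connectedComponentsWithStats(dk)
    marks=[(tuple((c2_[i]+(u-r,v-r)).round(1)),int(s2[i,4])) for i in range(1,n2) if s2[i,4]>3]
    o=np.array([u-r,v-r]);return np.array(el[0])+o,el[1],np.array(rc[0])+o,rc[1],cv2.boxPoints(rc)+o,marks
if __name__=="__main__":
    c2,c8=load("w2"),load("w8")
    a,b=brass(c2,324,255),brass(c8,236,186)
    for q in (a,b): print("disc",q[0].round(1),np.round(q[1],1),"hole",q[2].round(1),np.round(q[3],1),"marks",q[5])
    x,e=tri((c2,a[0]),(c8,b[0]));print("disc tri",x.round(4),np.round(e,4)); x0=x
    x,e=tri((c2,a[2]),(c8,b[2]));print("hole tri",x.round(4),np.round(e,4))
    face=h["c"]+.01*nn
    for c,q in ((c2,a),(c8,b)):
        P=[]
        for p in [q[0],q[2],*q[4]]+[m[0] for m in q[5]]:
            o,d=ray(c,p);P.append(o+d*((face-o)@nn)/(d@nn))
        P=np.array(P);print("disc",P[0].round(4),"hole",P[1].round(4))
        ed=P[3:6]-P[2:5];print("edges len",np.linalg.norm(ed,axis=1).round(4),"ang",[round(float((np.arctan2(-(v@yy),v@xx)+np.pi/4)%(np.pi/2)-np.pi/4),3) for v in ed])
        for m in P[6:]: v=m-P[0];print("mark ang",np.arctan2(v@yy,-v@xx).round(3),np.linalg.norm(v).round(4))
    print("port from face", (h["c"]).round(4))
E
python3 lock.py
```

```text
disc [323.1 253.8] [43.2 43.6] hole [322.6 253.9] [22.4 22.4] marks [((np.float64(319.4), np.float64(235.6)), 12)]
disc [235.5 185.5] [44.1 45.1] hole [234. 188.] [20. 20.] marks [((np.float64(244.7), np.float64(172.1)), 128)]
disc tri [0.5191 0.1012 0.1015] [0.0002 0.0002]
hole tri [0.5154 0.1008 0.1097] [0.0001 0.0001]
disc [0.5145 0.1012 0.1113] hole [0.5146 0.1008 0.1113]
edges len [0.0215 0.021  0.0213] ang [0.036, 0.037, 0.031]
mark ang -0.004 0.0177
disc [0.5116 0.1022 0.1101] hole [0.5141 0.1011 0.1111]
edges len [0.0188 0.0197 0.0191] ang [0.001, 0.063, 0.001]
mark ang 0.635 0.016
port from face [0.5101 0.1396 0.102 ]
```

```bash
echo '[[[0, 0, -0.02], [0, 0, 0]], [[0, 0, 0], [0.0122, 0.1094, 0.053]], [[0, 0, 0], [0.0122, 0.1094, 0.053]], [[0, 0, 0], [0.0122, 0.1094, 0.053]], [[0, 0, 0], [0.0122, 0.1094, 0.053]], [[-0.006, -0.04, 0], [0, 0, 0]], [[-0.007, -0.045, 0], [0, 0, 0]], [[-0.007, -0.045, 0], [0, 0, 0]], [[-0.007, -0.045, 0], [0, 0, 0]], [[-0.007, -0.045, 0], [0, 0, 0]]]' | python3 shift.py 0.05
echo '[[[-0.008, -0.045, 0], [0, 0, 0]], [[-0.008, -0.045, 0], [0, 0, 0]], [[-0.008, -0.045, 0], [0, 0, 0]], [[-0.008, -0.045, 0], [0, 0, 0]], [[-0.008, -0.03, 0], [0, 0, 0]], [[0, 0, 0], [0, 0, 0]], [[0, 0, 0], [0, 0, 0]]]' | python3 shift.py
python3 -c "
from h import *
snap('wrist','w9');to([.5,-.312,.26])"
```

```text
time_s: 15.25
ee_pos: [0.4599, -0.0585, 0.2647]
eef_rot: [-3.141, -0.005, 3.141]
force: [0.8, -0.3, -0.6]
grip_width: 0.0498
grip_force: 0.0
time_s: 15.95
ee_pos: [0.4997, -0.2667, 0.2643]
eef_rot: [3.141, -0.005, 3.14]
force: [0.5, 0.4, 0.2]
grip_width: 0.0503
grip_force: 0.0
shift(tool) [-0.0003 -0.0459  0.005 ]  q6 -2.123 t 16.0 F [ 0.7 -0.1  0.6]
```

```bash
echo '[[[0, -0.035, 0], [0, 0, 0]], [[0, -0.033, 0], [0, 0, 0]], [[0, 0, 0], [0, 0, 0]], [[0, 0, 0], [0, 0, 0]]]' | python3 shift.py | head -2
cat > key.py <<'E'
from h import *
import cv2
snap('wrist','w10')
C=[];W=[]
for k in ("w9","w10"):
    c=load(k);u,v=proj(c,[.468,-.312,.155]);u,v=int(u),int(v);x0=u-45;y0=v-60
    g=cv2.cvtColor(c["pixels"],cv2.COLOR_BGR2HSV)[y0:y0+120,x0:u+45]
    gr=g[...,1]<40
    print(k,(u,v),"grey V hist",np.histogram(g[...,2][gr],bins=range(40,260,15))[0],"at c",g[60,45])
    V=int(np.median(g[55:66,40:51,2]))
    m=(gr&(abs(g[...,2].astype(int)-V)<9)).astype(np.uint8);m=cv2.morphologyEx(m,cv2.MORPH_OPEN,np.ones((3,3)))
    n,l,s,ce=cv2.connectedComponentsWithStats(m);i=l[60,45];print("V",V,"stat",s[i])
    r=cv2.minAreaRect(np.argwhere(l==i)[:,::-1].astype(np.float32));b=cv2.boxPoints(r)+(x0,y0)
    cen=np.array(r[0])+(x0,y0);C.append((c,cen));print("rect",cen.round(1),np.round(r[1],1),"fill",round(s[i,4]/((r[1][0]+1)*(r[1][1]+1)),2))
    w=np.array([onz(c,q,.155) for q in b]);d=[w[1]-w[0],w[2]-w[1]];L=max(d,key=np.linalg.norm)
    print("cen@.155",onz(c,cen,.155).round(4),[np.linalg.norm(q).round(4) for q in d],"yaw",round((np.arctan2(L[1],L[0])+np.pi/2)%np.pi-np.pi/2,3))
x,e=tri(*C);print("bar",x.round(4),np.round(e,4))
E
python3 key.py
```

```text
time_s: 16.4
ee_pos: [0.4999, -0.3337, 0.266]
w9 (261, 165) grey V hist [  40  293   67  153  815  183  160   89   58   74   75 5798   71    0] at c [ 30   2 110]
V 110 stat [ 39  33  22  62 846]
rect [264.7 168.1] [15.7 61.4] fill 0.81
cen@.155 [ 0.4702 -0.3096  0.155 ] [np.float64(0.0505), np.float64(0.0122)] yaw -0.194
w10 (345, 164) grey V hist [   6  263   67   85  232  910  167  706   37   24    5   39 3679    8] at c [ 60   2 125]
V 125 stat [ 37  25  26  69 970]
rect [349.5 163.2] [15. 69.] fill 0.86
cen@.155 [ 0.4671 -0.3085  0.155 ] [np.float64(0.056), np.float64(0.0118)] yaw -0.161
bar [ 0.4677 -0.3088  0.16  ] [0.0015 0.0015]
```

```bash
sed -i "s/^snap('wrist','w10')/import os/; s/(abs(g\[...,2\].astype(int)-V)<9)/(g[...,2]>97)\&(g[...,2]<172)/; s/np.ones((3,3))/np.ones((5,5))/" key.py; python3 key.py
python3 - <<'E'
from h import *
import cv2
c=load("w10");g=cv2.cvtColor(c["pixels"],cv2.COLOR_BGR2HSV)
for y in range(115,220,8): print(y," ".join(f"{a}" + ("w" if s>40 else "") for a,s in zip(g[y,318:378:2,2],g[y,318:378:2,1])))
E
```

```text
w9 (261, 165) grey V hist [  40  293   67  153  815  183  160   89   58   74   75 5798   71    0] at c [ 30   2 110]
V 110 stat [ 39  26  23  69 984]
rect [265.3 164.4] [16.8 69.3] fill 0.79
cen@.155 [ 0.4671 -0.309   0.155 ] [np.float64(0.0566), np.float64(0.013)] yaw -0.187
w10 (345, 164) grey V hist [   6  263   67   85  232  910  167  706   37   24    5   39 3679    8] at c [ 60   2 125]
V 125 stat [  35   24   30   71 1258]
rect [349.5 163.1] [18.3 71.7] fill 0.9
cen@.155 [ 0.467  -0.3085  0.155 ] [np.float64(0.0581), np.float64(0.0144)] yaw -0.17
bar [ 0.4667 -0.3087  0.1569] [0.0001 0.0001]
115 133w 133w 133w 133w 133w 133w 133w 134w 134w 134w 134w 134w 134w 135w 135w 135w 135w 135w 135w 135w 131w 228w 222w 219w 218w 218w 218w 219w 219w 219w
123 132w 133w 133w 135w 134w 134w 134w 135w 135w 136w 135w 137w 136w 136w 136w 136w 136w 137w 137w 138w 136w 137w 138w 138w 137w 135w 136w 136w 135w 172w
131 132w 132w 132w 131w 135w 136w 136w 137w 137w 136w 137w 136w 139w 67 91 118 129 131 131 127 126 124 121 108 146w 144w 143w 144w 144w 144w
139 135w 134w 134w 134w 133w 135w 124w 109w 59
[... 696 characters left out ...]
123 124 122 126 126 123 108 123w 137w 136w 133w 131w 131w 130w 131w 132w 130w 224w
187 228 228 228 229 228 229 229 227 53 105 119 121 122 121 122 124 122 107 168 229 228 228 228 228 228 228 228 228 229 228
195 228 228 228 228 228 228 229 233 82 117 121 122 120 120 122 122 111 160 230 228 228 228 228 228 228 228 229 228 228 228
203 229 228 228 229 229 228 228 228 228 228 228 228 228 229 228 229 228 229 229 228 228 228 229 229 228 228 228 228 228 228
211 228 228 229 229 228 229 229 228 229 228 229 229 229 228 228 228 229 229 228 228 228 228 229 229 228 228 228 228 229 228
219 228 228 228 228 228 228 228 228 228 228 229 229 228 229 229 228 229 229 228 229 229 228 228 228 228 228 228 228 228 228
```

```bash
echo '[[[0, 0, 0], [0, 0, 0.093]], [[0, 0, 0], [0, 0, 0.092]], [[0, 0, 0], [0, 0, 0]]]' | python3 shift.py 0.05|head -3
python3 -c "
from h import *
to([.4667,-.3085,.148],Rm=R.from_euler('xyz',[np.pi,0,np.pi-.185]).as_matrix())"
```

```text
time_s: 16.75
ee_pos: [0.5001, -0.3332, 0.2668]
eef_rot: [-3.14, -0.002, 2.956]
shift(tool) [0.0371 0.0182 0.1188] rotvec [-0.0012 -0.0023 -0.0001] shift after rot [0.0374 0.0181 0.1188] q6 -2.033 t 16.75 F [0.  0.6 0.5]
```

```bash
echo '[[[0.0374, 0.0181, 0], [-0.001, -0.002, 0]], [[0, 0, 0.02], [0, 0, 0]], [[0, 0, 0.03], [0, 0, 0]], [[0, 0, 0.03], [0, 0, 0]], [[0, 0, 0.03], [0, 0, 0]], [[0, 0, 0.009], [0, 0, 0]], [[0, 0, 0], [0, 0, 0]], [[0, 0, 0], [0, 0, 0]]]' | python3 shift.py
python3 -c "
from h import *
to([.4667,-.3085,.148])"
echo '[[[0, 0, 0], [0, 0, 0]], [[0, 0, 0], [0, 0, 0]], [[0, 0, 0], [0, 0, 0]], [[0, 0, 0], [0, 0, 0]], [[0, 0, 0], [0, 0, 0]], [[0, 0, 0], [0, 0, 0]], [[0, 0, 0], [0, 0, 0]]]' | python3 shift.py 0.008 45
echo '[[[0, 0, -0.02], [0, 0, 0]], [[0, 0, -0.035], [0, 0, 0]], [[0, 0, -0.035], [0, 0, 0]], [[0, 0, -0.035], [0, 0, 0]], [[0, 0, -0.03], [0, 0, 0]], [[0, 0, 0], [0, 0, 0]]]' | python3 shift.py
python3 - <<'E'
from h import *
h=np.load("pics/head.npz");nn,yy,xx=h["nn"],h["yy"],h["xx"]
a=.02 # lock angle cw
y=yy*np.cos(a)+xx*np.sin(a)
Rm=np.stack([np.cross(y,-nn),y,-nn],1);lock=np.array([.5146,.1010,.1111])
p=lock+nn*(.143+.06);print(p.round(4));to(p,Rm=Rm)
E
```

```text
time_s: 17.55
ee_pos: [0.4669, -0.3099, 0.1492]
eef_rot: [-3.141, 0.001, 2.958]
force: [-0.1, -0.4, 0.2]
grip_width: 0.0498
grip_force: 0.0
shift(tool) [0.0005 0.0013 0.0012]  q6 -2.038 t 17.55 F [-0.1 -0.4  0.2]
time_s: 18.25
ee_pos: [0.4664, -0.3099, 0.1478]
eef_rot: [-3.141, -0.0, 2.956]
force: [-0.4, -0.6, 1.9]
grip_width: 0.0157
grip_force: 44.9
time_s: 18.85
ee_pos: [0.4671, -0.3103, 0.3066]
eef_rot: [-3.139, 0.005, 2.956]
force: [0.3, -0.4, -1.2]
grip_width: 0.0153
grip_force: 44.9
[0.4308 0.0827 0.2951]
shift(tool) [0.1081 0.3797 0.0099] rotvec [-0.0952 -0.4249 -0.3727] shift after rot [-0.0309  0.3925  0.0308] q6 -2.037 t 18.85 F [ 0.3 -0.4 -1.2]
```

```bash
echo '[[[0.012, 0.042, 0], [0, 0, 0]], [[0.012, 0.042, 0], [0, 0, 0]], [[0.012, 0.042, 0], [0, 0, 0]], [[0.012, 0.042, 0], [0, 0, 0]], [[0.012, 0.042, 0], [0, 0, 0]], [[0.012, 0.042, 0], [0, 0, 0]], [[0.012, 0.042, 0], [0, 0, 0]], [[0.012, 0.042, 0], [0, 0, 0]], [[0.012, 0.042, 0], [0, 0, 0]], [[0, 0, 0], [0, 0, 0]]]' | python3 shift.py
echo '[[[0, 0, 0], [-0.0238, -0.1062, -0.0932]], [[0, 0, 0], [-0.0238, -0.1062, -0.0932]], [[0, 0, 0], [-0.0238, -0.1062, -0.0932]], [[0, 0, 0], [-0.0238, -0.1062, -0.0932]], [[0, 0, 0], [0, 0, 0]], [[0, 0, 0], [0, 0, 0]], [[0, 0, 0], [0, 0, 0]]]' | python3 shift.py
cat > lk.py <<'E'
from h import *
from station import ctrl
import sys
h=np.load("pics/head.npz");nn,yy,xx=h["nn"],h["yy"],h["xx"]
a=.02
y=yy*np.cos(a)+xx*np.sin(a)
Rm=np.stack([np.cross(y,-nn),y,-nn],1);lock=np.array([.5146,.1010,.1111])
o=ctrl.get_obs();T=R.from_euler("xyz",o["eef_rot"])
to(lock+nn*(.143+.01),Rm=Rm)
q=T.apply([0,1,0]);print("depth",(.143-(o["ee_pos"]-lock)@nn).round(4),"F tool",T.inv().apply(o["force"]).round(1),"M",T.inv().apply(o["moment"]).round(2),"tool angle cw",np.arctan2(q@xx,q@yy).round(3),"t",o["time_s"])
E
python3 lk.py
```

```text
time_s: 19.85
ee_pos: [0.4289, 0.0853, 0.3016]
eef_rot: [3.141, -0.002, 2.961]
force: [0.2, -0.6, -1.0]
grip_width: 0.0157
grip_force: 44.9
time_s: 20.55
ee_pos: [0.4302, 0.0814, 0.3025]
eef_rot: [3.127, 0.429, -2.954]
force: [0.2, -0.3, -1.2]
grip_width: 0.016
grip_force: 44.9
shift(tool) [0.002  0.0009 0.0571] rotvec [ 0.0038 -0.0067 -0.0041] shift after rot [0.0024 0.0011 0.057 ] q6 -1.724 t 20.55 F [ 0.2 -0.3 -1.2]
depth -0.067 F tool [ 0.4 -0.3  1.1] M [-0.02  0.3   0.  ] tool angle cw 0.024 t 20.55
```

```bash
echo '[[[0.0024, 0.0011, 0.01], [0.004, -0.007, -0.004]], [[0, 0, 0.02], [0, 0, 0]], [[0, 0, 0.017], [0, 0, 0]], [[0, 0, 0.01], [0, 0, 0]], [[0, 0, 0], [0, 0, 0]], [[0, 0, 0], [0, 0, 0]]]' | python3 shift.py|head -2
python3 lk.py
python3 - <<'E'
from h import *
import cv2
from station import ctrl
s=snap('side','s11');c=snap('wrist','w11');o=ctrl.get_obs();T=R.from_euler("xyz",o["eef_rot"])
# shank edges in side view: difference vs s7-like empty background (side0)
b=cv2.imread("pics/side0.png").astype(int)
m=(np.abs(s["pixels"].astype(int)-b).max(2)>35).astype(np.uint8)
for z in (.06,.08,.1,.12,.135,.14):
    u,v=proj(s,o["ee_pos"]+T.apply([0,0,z]));r=m[int(round(v)),int(u)-25:int(u)+26];on=np.nonzero(r)[0]
    print(z,(round(u,1),round(v,1)),"".join(map(str,r)))
print("wrist: lock",proj(c,[.5146,.1010,.1111]).round(1),"foot",proj(c,o["ee_pos"]+T.apply([0,0,.143])).round(1))
E
```

```text
time_s: 21.15
ee_pos: [0.4513, 0.0875, 0.2503]
shift(tool) [ 0.0002 -0.0003  0.0006] rotvec [0.0002 0.0022 0.0018] shift after rot [ 0.0002 -0.0003  0.0006] q6 -1.723 t 21.15 F [-0.2  0.5 -1.9]
depth -0.0106 F tool [0.9 0.5 1.7] M [-0.05  0.32  0.  ] tool angle cw 0.018 t 21.15
0.06 (np.float64(303.4), np.float64(154.2)) 000000000111111100000011001101000000000000000000000
0.08 (np.float64(306.0), np.float64(159.7)) 000000000111111100000010101111000000000000000000000
0.1 (np.float64(308.5), np.float64(165.0)) 000000000001111010000000111110000000000000000000000
0.12 (np.float64(311.0), np.float64(170.3)) 000000000001111110000111111110000000000000000000000
0.135 (np.float64(312.8), np.float64(174.1)) 000000000001111011000011111111000000000000000000000
0.14 (np.float64(313.5), np.float64(175.4)) 000000000001011000000011110100000000000000000000000
wrist: lock [318.1 187.5] foot [318.4 191.4]
```

The projected shank in the side view follows the predicted axis with no visible tilt, so I'll enter gently.

```bash
M='python3 lk.py'; echo '[[[0, 0, 0.006], [0, 0, 0]], [[0, 0, 0.005], [0, 0, 0]], [[0, 0, 0.003], [0, 0, 0]], [[0, 0, 0], [0, 0, 0]]]' | python3 shift.py|grep ' \[.*force\|time'; $M;  echo '[[[0, 0, 0.002], [0, 0, 0]], [[0, 0, 0.002], [0, 0, 0]], [[0, 0, 0], [0, 0, 0]]]' | python3 shift.py|grep time; $M; echo '[[[0, 0, 0.002], [0, 0, 0]], [[0, 0, 0], [0, 0, 0]]]' | python3 shift.py|grep time; $M
```

```text
time_s: 21.65
shift(tool) [-0.0004 -0.0003 -0.0141] rotvec [0.0003 0.0019 0.0021] shift after rot [-0.0004 -0.0003 -0.0141] q6 -1.725 t 21.65 F [-0.2 -0.3 -1.5]
depth 0.0041 F tool [ 0.9 -0.3  1.2] M [-0.01  0.33  0.03] tool angle cw 0.018 t 21.65
time_s: 21.95
shift(tool) [-0.0004 -0.0003 -0.0179] rotvec [0.0003 0.0022 0.0021] shift after rot [-0.0003 -0.0003 -0.0179] q6 -1.725 t 21.95 F [-0.1 -0.7 -2.8]
depth 0.0079 F tool [ 1.4 -0.7  2.4] M [-0.01  0.53  0.08] tool angle cw 0.018 t 21.95
time_s: 22.15
shift(tool) [-0.     -0.0003 -0.0194] rotvec [0.0002 0.0029 0.0022] shift after rot [ 0.     -0.0003 -0.0194] q6 -1.725 t 22.15 F [-6.5 -1.9  5.6]
depth 0.0094 F tool [ 3.7 -0.6 -7.9] M [-0.01  1.22 -0.04] tool angle cw 0.018 t 22.15
```

```bash
M='python3 lk.py'; echo '[[[0.001, 0, -0.001], [0, 0, 0]], [[0, 0, 0], [0, 0, 0]]]' | python3 shift.py|grep time; $M; echo '[[[0.0005, 0, 0.002], [0, 0, 0]], [[0, 0, 0], [0, 0, 0]]]' | python3 shift.py|grep time; $M
```

```text
time_s: 22.35
shift(tool) [-0.0011 -0.0003 -0.0186] rotvec [0.0002 0.0032 0.0021] shift after rot [-0.001  -0.0003 -0.0186] q6 -1.725 t 22.35 F [ 0.5 -0.2 -1.2]
depth 0.0086 F tool [ 0.1 -0.3  1.3] M [-0.06  0.26  0.03] tool angle cw 0.018 t 22.35
time_s: 22.55
shift(tool) [-0.0008 -0.0002 -0.0199] rotvec [0.     0.0049 0.0022] shift after rot [-0.0007 -0.0002 -0.0199] q6 -1.726 t 22.55 F [-8.1 -1.8 11.7]
depth 0.0099 F tool [  2.5  -0.1 -14.1] M [-0.07  0.91  0.02] tool angle cw 0.018 t 22.55
```

```bash
M='python3 lk.py'; echo '[[[0.001, 0, -0.002], [0, 0, 0]], [[0, 0, 0], [0, 0, 0]]]' | python3 shift.py|grep time; $M; echo '[[[0, 0, 0.0015], [0, 0, 0]], [[0, 0, 0], [0, 0, 0]]]' | python3 shift.py|grep time; $M; echo '[[[0, 0, 0.001], [0, 0, 0]], [[0, 0, 0], [0, 0, 0]]]' | python3 shift.py|grep time; $M
```

```text
time_s: 22.75
shift(tool) [-0.0027 -0.0003 -0.0186] rotvec [0.0002 0.003  0.0021] shift after rot [-0.0026 -0.0003 -0.0186] q6 -1.726 t 22.75 F [-0.3 -0.4 -1.5]
depth 0.0086 F tool [ 1.  -0.4  1.2] M [-0.03  0.35  0.01] tool angle cw 0.018 t 22.75
time_s: 22.95
shift(tool) [-0.0028 -0.0003 -0.0205] rotvec [0.0003 0.0022 0.0021] shift after rot [-0.0028 -0.0003 -0.0205] q6 -1.726 t 22.95 F [ 0.2 -0.5 -1.2]
depth 0.0105 F tool [ 0.4 -0.5  1.1] M [-0.06  0.34  0.03] tool angle cw 0.018 t 22.95
time_s: 23.15
shift(tool) [-0.0027 -0.0003 -0.0214] rotvec [0.0003 0.0024 0.0021] shift after rot [-0.0027 -0.0003 -0.0214] q6 -1.726 t 23.15 F [ 0.8  0.2 -1.3]
depth 0.0114 F tool [-0.2  0.   1.6] M [-0.01  0.31  0.04] tool angle cw 0.018 t 23.15
```

Free now at x = +2.7 mm. I'll keep descending.

```bash
M='python3 lk.py'; echo '[[[0, 0, 0.002], [0, 0, 0]], [[0, 0, 0.002], [0, 0, 0]]]' | python3 shift.py|grep time; $M; echo '[[[0, 0, 0.003], [0, 0, 0]], [[0, 0, 0.002], [0, 0, 0]]]' | python3 shift.py|grep time; $M; echo '[[[0, 0, 0.003], [0, 0, 0]], [[0, 0, 0.002], [0, 0, 0]]]' | python3 shift.py|grep time; $M
```

```text
time_s: 23.35
shift(tool) [-0.0026 -0.0003 -0.0253] rotvec [0.0002 0.0028 0.0021] shift after rot [-0.0025 -0.0003 -0.0253] q6 -1.726 t 23.35 F [-0.8  0.4 -1. ]
depth 0.0153 F tool [1.  0.5 0.6] M [-0.02  0.31  0.02] tool angle cw 0.018 t 23.35
time_s: 23.55
shift(tool) [-0.0027 -0.0003 -0.0305] rotvec [0.0002 0.0025 0.0021] shift after rot [-0.0026 -0.0003 -0.0305] q6 -1.727 t 23.55 F [ 0.4 -0.3 -1.2]
depth 0.0205 F tool [ 0.2 -0.4  1.2] M [-0.02  0.34 -0.01] tool angle cw 0.018 t 23.55
time_s: 23.75
shift(tool) [-0.0027 -0.0003 -0.0355] rotvec [0.0003 0.0026 0.0021] shift after rot [-0.0026 -0.0003 -0.0355] q6 -1.727 t 23.75 F [-1.1 -0.5 -1.5]
depth 0.0255 F tool [ 1.7 -0.3  0.8] M [0.04 0.31 0.03] tool angle cw 0.018 t 23.75
```

```bash
M='python3 lk.py'; echo '[[[0, 0, 0.002], [0, 0, 0]], [[0, 0, 0.002], [0, 0, 0]]]' | python3 shift.py|grep time; $M; echo '[[[0, 0, 0.002], [0, 0, 0]], [[0, 0, 0.001], [0, 0, 0]]]' | python3 shift.py|grep time; $M; echo '[[[0, 0, 0.001], [0, 0, 0]], [[0, 0, 0.001], [0, 0, 0]]]' | python3 shift.py|grep time; $M
```

```text
time_s: 23.95
shift(tool) [-0.0026 -0.0003 -0.0393] rotvec [0.0002 0.0028 0.0021] shift after rot [-0.0025 -0.0003 -0.0393] q6 -1.727 t 23.95 F [ 0.1  0.4 -1.5]
depth 0.0293 F tool [0.4 0.3 1.4] M [-0.07  0.33 -0.01] tool angle cw 0.018 t 23.95
time_s: 24.15
shift(tool) [-0.0027 -0.0003 -0.0424] rotvec [0.0002 0.0027 0.0021] shift after rot [-0.0025 -0.0003 -0.0424] q6 -1.728 t 24.15 F [-0.5 -0.1 -0.8]
depth 0.0324 F tool [0.8 0.  0.5] M [-0.02  0.32  0.06] tool angle cw 0.018 t 24.15
time_s: 24.35
shift(tool) [-0.0025 -0.0003 -0.0441] rotvec [0.0002 0.0031 0.0022] shift after rot [-0.0024 -0.0003 -0.0441] q6 -1.728 t 24.35 F [-6.6 -1.7 11.6]
depth 0.0341 F tool [  1.2  -0.3 -13.4] M [-0.05  0.53  0.05] tool angle cw 0.018 t 24.35
```

Key bottomed at about 34 mm by my reading. Easing the push and turning clockwise.

```bash
M='python3 lk.py'; echo '[[[0, 0, -0.0007], [0, 0, 0.05]], [[0, 0, 0], [0, 0, 0.1]], [[0, 0, 0], [0, 0, 0.1]], [[0, 0, 0], [0, 0, 0.1]], [[0, 0, 0], [0, 0, 0]]]' | python3 shift.py|grep grip; $M; echo '[[[0, 0, 0], [0, 0, 0.1]], [[0, 0, 0], [0, 0, 0.1]], [[0, 0, 0], [0, 0, 0.1]], [[0, 0, 0], [0, 0, 0]]]' | python3 shift.py|grep time; $M;  echo '[[[0, 0, 0], [0, 0, 0.1]], [[0, 0, 0], [0, 0, 0.1]], [[0, 0, 0], [0, 0, 0.1]], [[0, 0, 0], [0, 0, 0]]]' | python3 shift.py|grep time; $M
```

```text
grip_width: 0.0155
grip_force: 44.9
shift(tool) [-0.0026  0.0007 -0.0434] rotvec [ 0.0005  0.0026 -0.3494] shift after rot [-0.0026 -0.0002 -0.0435] q6 -1.376 t 24.85 F [-1.3 -0.9 -1.4]
depth 0.0335 F tool [ 1.5 -1.3  0.7] M [0.48 0.35 0.01] tool angle cw 0.369 t 24.85
time_s: 25.25
shift(tool) [-0.0023  0.0014 -0.0435] rotvec [ 0.0012  0.0025 -0.6468] shift after rot [-0.0025 -0.0003 -0.0435] q6 -1.079 t 25.25 F [-0.1  0.5 -1.3]
depth 0.0335 F tool [0.7 0.1 1.1] M [ 0.3   0.39 -0.02] tool angle cw 0.667 t 25.25
time_s: 25.65
shift(tool) [-0.0018  0.0018 -0.0435] rotvec [ 0.0019  0.0025 -0.9451] shift after rot [-0.0024 -0.0004 -0.0435] q6 -0.781 t 25.65 F [ 0.3  2.  -1.7]
depth 0.0335 F tool [1.6 1.  1.9] M [ 0.04  0.54 -0.04] tool angle cw 0.965 t 25.65
```

```bash
M='python3 lk.py'; echo '[[[0, 0, 0], [0, 0, 0.1]], [[0, 0, 0], [0, 0, 0.1]], [[0, 0, 0], [0, 0, 0]]]' | python3 shift.py|grep time; $M; echo '[[[0, 0, 0], [0, 0, 0.06]], [[0, 0, 0], [0, 0, 0]]]' | python3 shift.py|grep time; $M;  echo '[[[0, 0, 0], [0, 0, 0.05]], [[0, 0, 0], [0, 0, 0]]]' | python3 shift.py|grep time; $M; echo '[[[0, 0, 0], [0, 0, 0.04]], [[0, 0, 0], [0, 0, 0]]]' | python3 shift.py|grep time; $M
```

```text
time_s: 25.95
shift(tool) [-0.0014  0.0021 -0.0434] rotvec [ 0.0023  0.0025 -1.144 ] shift after rot [-0.0024 -0.0004 -0.0434] q6 -0.582 t 25.95 F [ 1.4  2.4 -1.5]
depth 0.0334 F tool [1.5 1.8 2.2] M [-0.12  0.69  0.01] tool angle cw 1.164 t 25.95
time_s: 26.15
shift(tool) [-0.0013  0.0022 -0.0434] rotvec [ 0.0024  0.0025 -1.2028] shift after rot [-0.0024 -0.0004 -0.0434] q6 -0.523 t 26.15 F [ 0.6  3.  -2. ]
depth 0.0334 F tool [2.5 1.2 2.4] M [-0.29  0.68 -0.13] tool angle cw 1.223 t 26.15
time_s: 26.35
shift(tool) [-0.0011  0.0022 -0.0434] rotvec [ 0.0024  0.0025 -1.2535] shift after rot [-0.0023 -0.0004 -0.0434] q6 -0.472 t 26.35 F [ 1.3  3.8 -2. ]
depth 0.0334 F tool [3.  1.9 2.7] M [-0.42  0.8  -0.03] tool angle cw 1.274 t 26.35
time_s: 26.55
shift(tool) [-0.001   0.0023 -0.0434] rotvec [ 0.0025  0.0026 -1.2942] shift after rot [-0.0023 -0.0004 -0.0434] q6 -0.432 t 26.55 F [ 2.1  4.6 -1.4]
depth 0.0334 F tool [3.4 3.2 2.5] M [-0.5   0.8  -0.15] tool angle cw 1.314 t 26.55
```

```bash
M='python3 lk.py'; echo '[[[0, 0, 0], [0, 0, 0.04]], [[0, 0, 0], [0, 0, 0]]]' | python3 shift.py|grep time; $M; echo '[[[0, 0, 0], [0, 0, 0.04]], [[0, 0, 0], [0, 0, 0]]]' | python3 shift.py|grep time; $M;  echo '[[[0, 0, 0], [0, 0, 0.04]], [[0, 0, 0], [0, 0, 0]]]' | python3 shift.py|grep time; $M
```

```text
time_s: 26.75
shift(tool) [-0.0009  0.0023 -0.0434] rotvec [ 0.0025  0.0025 -1.3348] shift after rot [-0.0023 -0.0004 -0.0434] q6 -0.391 t 26.75 F [ 2.5  4.7 -1.4]
depth 0.0334 F tool [3.4 3.4 2.7] M [-0.6   0.91 -0.13] tool angle cw 1.355 t 26.75
time_s: 26.95
shift(tool) [-0.0008  0.0024 -0.0434] rotvec [ 0.0023  0.0025 -1.3748] shift after rot [-0.0024 -0.0003 -0.0434] q6 -0.351 t 26.95 F [ 2.2  4.3 -1.4]
depth 0.0334 F tool [3.3 2.8 2.6] M [-0.52  0.82 -0.46] tool angle cw 1.395 t 26.95
time_s: 27.15
shift(tool) [-0.0007  0.0025 -0.0434] rotvec [ 0.0022  0.0024 -1.4149] shift after rot [-0.0024 -0.0003 -0.0434] q6 -0.311 t 27.15 F [ 2.4  3.8 -2.1]
depth 0.0334 F tool [2.9 2.3 3.3] M [-0.49  0.88 -0.69] tool angle cw 1.435 t 27.15
```

Torque climbed to 0.69 N m, so the lock is at its stop. I'll press the key back down, release, and withdraw.

```bash
M='python3 lk.py'; echo '[[[0, 0, 0.001], [0, 0, 0]], [[0, 0, 0.0007], [0, 0, 0]], [[0, 0, 0], [0, 0, 0]]]' | python3 shift.py|grep time; $M; echo '[[[0, 0, 0], [0, 0, 0]], [[0, 0, 0], [0, 0, 0]], [[0, 0, 0], [0, 0, 0]], [[0, 0, -0.005], [0, 0, 0]], [[0, 0, -0.02], [0, 0, 0]], [[0, 0, -0.03], [0, 0, 0]], [[0, 0, -0.03], [0, 0, 0]], [[0, 0, -0.03], [0, 0, 0]], [[0, 0, 0], [0, 0, 0]], [[0, 0, 0], [0, 0, 0]]]' | python3 shift.py 0.04 40; $M
python3 - <<'E'
from h import *
import cv2
from lock import brass
c=snap('wrist','w12');s=snap('side','s12');t=snap('top','t12')
for n,X in (("lock",[.5146,.1010,.1111]),("port",[.4988,.1798,.1086])): print(n,proj(c,X).round(1))
h=np.load("pics/head.npz");nn,yy,xx=h["nn"],h["yy"],h["xx"]
L=np.array([.5146,.1010,.1111])
b=cv2.imread("pics/side0.png").astype(int);d=(np.abs(s["pixels"].astype(int)-b).max(2)>40)
print("side key bar",proj(s,L+.108*nn).round(1),"change box there",d[130:180,290:345].sum())
u,v=proj(c,L+.118*nn).astype(int);x0,y0=u-60,max(v-60,0);print("bar expect",u,v)
g=cv2.cvtColor(c["pixels"],cv2.COLOR_BGR2HSV)[y0:v+60,x0:u+60];print(g.shape)
m=((g[...,1]<40)&(g[...,2]>97)&(g[...,2]<190)).astype(np.uint8);m=cv2.morphologyEx(m,cv2.MORPH_OPEN,np.ones((5,5)))
n,l,st,ce=cv2.connectedComponentsWithStats(m)
for i in range(1,n):
    if st[i,4]<500: continue
    r=cv2.minAreaRect(np.argwhere(l==i)[:,::-1].astype(np.float32));w=[]
    for q in cv2.boxPoints(r)+(x0,y0):
        o,dd=ray(c,q);w.append(o+dd*((L+.118*nn-o)@nn)/(dd@nn))
    w=np.array(w);e=[w[1]-w[0],w[2]-w[1]];e=max(e,key=np.linalg.norm);k=w.mean(0)-L
    print("blob",st[i,4],np.array(r[0])+(x0,y0),np.linalg.norm(w[1]-w[0]).round(3),np.linalg.norm(w[2]-w[1]).round(3),"bar ang cw",np.arctan2(-(e@yy),e@xx).round(3),"centre off x,y",(k@xx).round(4),(k@yy).round(4))
E
```

```text
time_s: 27.45
shift(tool) [-0.0005  0.0017 -0.0437] rotvec [ 0.0034  0.0041 -1.414 ] shift after rot [-0.0015 -0.0003 -0.0437] q6 -0.311 t 27.45 F [-14.4  -0.2  20.9]
depth 0.0337 F tool [  3.4  -3.3 -24.9] M [ 1.   1.1 -0.6] tool angle cw 1.434 t 27.45
time_s: 28.45
ee_pos: [0.42, 0.0806, 0.312]
eef_rot: [2.705, 0.057, 1.906]
force: [-0.4, 0.4, 0.3]
grip_width: 0.0399
grip_force: 0.0
shift(tool) [-0.0006  0.0025  0.07  ] rotvec [ 0.0026  0.0031 -1.4177] shift after rot [-0.0028 -0.0002  0.07  ] q6 -0.304 t 28.45 F [-0.4  0.4  0.3]
depth -0.08 F tool [ 0.5 -0.1 -0.4] M [ 0.23 -0.04  0.01] tool angle cw 1.438 t 28.45
lock [319.1 173.9]
port [329. 102.]
side key bar [301.5 150.5] change box there 354
bar expect 320 204
(120, 120, 3)
blob 1284 [318.4187851  203.36294556] 0.016 0.058 bar ang cw 1.362 centre off x,y -0.0013 0.0003
```

Run:
```python
from h import *
import cv2
h=np.load("pics/head.npz");nn=h["nn"];P=np.array([.4988,.1798,.1086])
c8,c12=load("w8"),load("w12")
for k in (.097,.1,.103,.107): print(k,proj(c8,P+k*nn).round(1),proj(c12,P+k*nn).round(1))
u,v=proj(c12,P+.1*nn).astype(int)
im=cv2.resize(cv2.cvtColor(c12["pixels"],6)[max(v-28,0):v+28,u-28:u+28],None,fx=6,fy=6,interpolation=2)
H=cv2.HoughCircles(im,cv2.HOUGH_GRADIENT_ALT,1.5,300,param1=80,param2=0.3,minRadius=50,maxRadius=110)
print(None if H is None else (H[0][0]/6+[u-28,max(v-28,0),0]).round(1))
```

```text
0.097 [318.9 224. ] [333.1 103.1]
0.1 [318.9 225.6] [333.3 103.2]
0.103 [318.9 227.2] [333.5 103.2]
0.107 [318.9 229.4] [333.7 103.3]
[329.2 103.8  15.6]
```

Run:
```python
from h import *
import cv2
h=np.load("pics/head.npz");nn,xx,yy=h["nn"],h["xx"],h["yy"];P=np.array([.4988,.1798,.1086])
c8,c12=load("w8"),load("w12")
print("port in w8",proj(c8,P).round(1))
u,v=315,215
im=cv2.resize(cv2.cvtColor(c8["pixels"],6)[v-28:v+28,u-28:u+28],None,fx=6,fy=6,interpolation=2)
H=cv2.HoughCircles(im,cv2.HOUGH_GRADIENT_ALT,1.5,300,param1=80,param2=0.3,minRadius=50,maxRadius=110)[0][0]/6
p8=H[:2]+[u-28,v-28];print(p8,H[2])
x,e=tri((c8,p8),(c12,(329.2,103.8)));d=x-P
print("tube top",x.round(4),np.round(e,4),"rel x,y,n",(d@xx).round(4),(d@yy).round(4),(d@nn).round(4))
for c,p in ((c8,p8),(c12,(329.2,103.8))):
  for k in (.09,.1):
    o,r=ray(c,p);q=o+r*((P+k*nn-o)@nn)/(r@nn)-P;print(k,(q@xx).round(4),(q@yy).round(4))
  print("range to top",np.linalg.norm(P+.1*nn-np.array(c["extrinsics"])[:3,3]))
```

```text
port in w8 [318.4 187.7]
[315. 215.] 14.484595
tube top [0.4612 0.1697 0.1855] [0.0008 0.0008] rel x,y,n -0.0027 -0.0019 0.0862
0.09 -0.004 -0.0027
0.1 -0.0076 -0.0026
range to top 0.2289270563297112
0.09 -0.0028 -0.001
0.1 -0.0032 -0.0009
range to top 0.2841613776040716
```

Run:
```python
from h import *
import cv2
h=np.load("pics/head.npz");nn,xx,yy=h["nn"],h["xx"],h["yy"];P=np.array([.4988,.1798,.1086])
c8,c12,s,s0=load("w8"),load("w12"),load("s12"),cv2.imread("pics/side0.png").astype(int)
u,v=331,103
im=cv2.resize(cv2.cvtColor(c12["pixels"],6)[v-25:v+25,u-25:u+25],None,fx=6,fy=6,interpolation=2)
H=cv2.HoughCircles(im,cv2.HOUGH_GRADIENT,1.5,30,param1=80,param2=12,minRadius=62,maxRadius=82)
for q in H[0][:3]/6:
    p=q[:2]+[u-25,v-25];x,e=tri((c8,(315,215)),(c12,p));d=x-P
    print(p.round(1),q[2].round(1),"rel",(d@xx).round(4),(d@yy).round(4),(d@nn).round(4),np.round(e,4))
d=(np.abs(s["pixels"].astype(int)-s0).max(2)>45).astype(np.uint8)
for k in (.08,.09,.1,.11): print(k,proj(s,P+k*nn).round(1))
for y in range(138,176,2): print(y,"".join(map(str,d[y,270:330])))
```

```text
[323.1 105.1] 12.4 rel -0.008 -0.0026 0.1011 [0. 0.]
[328.4 106.4] 13.5 rel -0.0031 -0.0029 0.0875 [0.0003 0.0003]
[329.1  98.6] 13.5 rel -0.0036 0.0002 0.089 [0.0029 0.0029]
0.08 [292.1 152.9]
0.09 [290.8 150.3]
0.1 [289.6 147.6]
0.11 [288.3 145. ]
138 000000000000000000000000000000000000000000000000000000000000
140 000000000000000000000000000000000000000000000000000000000000
142 000000000000000000000000000000000000000000000000000000000000
144 000000000000000000000000000000000000000000000000000000000000
146 000000000000000000000000000000000000000000000000000000000000
148 000000000000000000110000111111111000000000000000000000000000
150 000000000000000111111101111111111111111000000000000000000000
152 000000000000000100000011000000000001011100000000000000000000
154 000000000000000001101011110000000000011110000000000000000000
156 000000000000000000000001100001000000111000000000000000000000
158 000000000000000000000000110000110000010000000000000000000000
160 000000000000000000000000011000011000011000000000000000000000
162 000000000000000000000000001100001000011100000000000000000000
164 000000000000000000000010001100000100011110000000000000000000
166 000000000000000000000001110111100010011111000000000000000000
168 000000000000000000000000000101110001011111100000000000000000
170 000000000000000000000000000011101000111111110000000000000000
172 000000000000000000000000000101101100011111110000000000000000
174 000000000000000000000000000011110100011111111100000000000000
```

The tube top stands 101 mm above the mouth, so its foot is about 59 mm deep, and the key bar is fully down at the stop. Handing in.

```bash
python3 -c "
from station import ctrl
print(ctrl.hand_in())"
```

```text
the job is handed in; nothing more can be done
None
```

I handed the job in at about 28 s: by force and camera readings the tube is home in the port (about 59 mm deep, last pressed at 28 N) and the key is fully in the lock, turned clockwise to its stop, with both left standing, the gripper clear and nothing else touched; hand-in returned no verdict.

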